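# Sort the finishing bench of a boot workshop

### The job

Tidy the finishing bench: put both boot heels flat on the floor of the plain undivided rectangular tray (side by side, not stacked, the same way up as they lie now), stand the two dressing bottles in the divided tray, one in each bay, and lay the polish tin, lid up, in the round dish. Do not let a bottle tip over, and leave the hammer and the brush where they lie.

Things in the scene. Friction and masses are not known exactly. Their poses are not given: they have to be found in the camera images.
- heel_1: boot heel block, D-shaped, stacked brown leather on black rubber, lying flat; 66 mm long (x), 56 mm wide (y), 22 mm high; straight breast edge at x = -33 mm, straight parallel sides from x = -33 to +5 mm, then a half-round of radius 28 mm to x = +33 mm; five small brass nail heads on top; about 90 g. Origin: centre of its underside, z up. The two heels are alike and interchangeable
- heel_2: boot heel block, D-shaped, stacked brown leather on black rubber, lying flat; 66 mm long (x), 56 mm wide (y), 22 mm high; straight breast edge at x = -33 mm, straight parallel sides from x = -33 to +5 mm, then a half-round of radius 28 mm to x = +33 mm; five small brass nail heads on top; about 90 g. Origin: centre of its underside, z up. The two heels are alike and interchangeable
- bottle_1: small closed dressing bottle standing upright, amber glass with a paper band and black cap; body 40 mm diameter up to 44 mm, narrowing to a 25 mm cap, 72 mm high in all; about 90 g. Origin: centre of its underside, z up along its axis. The two bottles are alike and interchangeable
- bottle_2: small closed dressing bottle standing upright, amber glass with a paper band and black cap; body 40 mm diameter up to 44 mm, narrowing to a 25 mm cap, 72 mm high in all; about 90 g. Origin: centre of its underside, z up along its axis. The two bottles are alike and interchangeable
- tin: flat round metal polish tin lying lid up, 60 mm diameter at the lid (upper half; 58 mm below), 24 mm high, about 100 g. Origin: centre of its underside, z up
- heel_tray: plain grey rectangular open tray without divider, fixed to the bench: outside 140 (x) x 180 (y) x 22 mm high, walls and floor 5 mm thick, so the inside floor is 130 x 170 mm, 5 mm above the origin. Origin: centre of its underside, z up. Two heels fit flat side by side along y (for instance at y = +-42 mm, each with its length along y)
- bottle_caddy: plain grey rectangular open tray with one divider down the middle, fixed to the bench: outside 120 (x) x 140 (y) x 32 mm high, walls, divider and floor 5 mm thick; the divider lies along x at y = 0 and makes two bays, centred at y = +-34 mm, each 110 (x) x 62 (y) mm inside with its floor 5 mm above the origin. Origin: centre of its underside, z up
- tin_dish: plain grey round open dish, fixed to the bench: outside diameter 132 mm at the foot, 148 mm at the rim, 18 mm high, wall 4 mm, floor 5 mm thick. Origin: centre of its underside, z up
- hammer: bystander: hammer lying on the bench to the robot's right; handle to its -x, head to its +x. Origin: underside, on its length axis. Not to be moved
- brush: bystander: flat glue brush lying on the bench to the robot's left; handle to its -x. Origin: underside, on its length axis. Not to be moved
There are look-alikes about, which are no part of the job. What is shaped like the heel_2 but blue or green is not meant.

How it is judged:
By the outcome, as a careful person would: the job done as asked, in the order asked, and still so for the second after the job is handed in, with the robot touching nothing.
It also fails if it takes over 109 s, if anything falls off the work surface, if the arm or the gripper's body presses on something with over 40 N, if the wrist force passes 120 N, or if a joint passes its speed limit or range.

### The arm

A 7-joint arm with a two-finger parallel gripper is mounted at the origin on the work surface. World frame = base frame: x ahead of the robot, y to its left, z up, the work surface at z = 0. Lengths are in m, angles in degrees, forces in N, time in s.
With the tool pointing down it reaches from about 0.425 to 0.875 m from the base axis. Payload 4.7 kg.
Tool frame: the origin (TCP) lies between the finger pads; the fingertips stand env.tip_reach ahead of it and the grasp point (between the pads) lies 2 mm behind it (env.tip_reach is the distance from the TCP to the fingertips, in m); z points along the fingers, y is the line along which they close (so a half turn about z gives the same grasp; the last joint's range is limited). The gripper opens to 87 mm and grips with 3 to 60 N. Pads are 19 mm wide; open, the fingers measure 117 mm over their backs; the gripper's body (75 mm by 190 mm) begins 51 mm behind the grasp point.
Start: joints at [-68.921, 18.392, -4.016, 83.108, 1.295, 78.541, -3.26], TCP at [0.225, 0.61, 0.24] pointing down, gripper open.
Joint ranges: [-163.93, 163.93], [-17.29, 119.83], [-79.2, 71.16], [3.27, 140.29], [-89.18, 269.18], [5.43, 117.66], [-154.24, 154.24]. Speed limits (degrees/s): [147.25, 147.25, 180, 180, 180, 180, 180].

### API

Orientations are given as [roll, pitch, yaw] about the fixed x, y, z axes, in that order (R = Rz(yaw) Ry(pitch) Rx(roll)).
In Python, from cell import env, read_camera gives the robot as it stands. The module is installed in compiled form; this text tells all that it offers.
- The arm moves only by the shell command python3 -m handwheel [FORCE], which reads ROWS from standard input. ROWS is a JSON list of rows, 1 to 8 of them, each an object with the fields tx, ty, tz (the shift in a scale on which 1.0 is 0.4 m), turn (a turn about the tool's z in normalised numbers (1 is pi/2 rad)), finger_gap (the finger opening in m); a field left out counts as zero (the opening has to be given); each row is the pose to reach, as a shift and turn from the pose commanded when the command began, along the tool's axes at that moment; what a row does not reach only later rows make up. A row lasts 1/12 s, in which the tool goes at most 0.0417 m and 7.16 degrees, less where a joint would pass 70% of its speed; a pose out of reach is approached as far as the arm can. The fingers move at their own pace and stop on an object; FORCE is the grip in N (left out, the last holds). Time passes only in rows, so rows that do not move let the fingers close. It prints the time, the measured TCP pose, the force, the opening and the grip force at its end. Input that does not fit is refused with a message, and nothing moves.
- env.get_obs(): the state, without advancing time (a new reading comes with each control period).
- read_camera(name): name is "scene" or "top"; returns a dict with "color" (400x640x3 uint8, blue, green, red), "fx", "fy", "cx", "cy" (pixels), "dist" ([k1, k2, p1, p2, k3] as OpenCV has them; the pictures are not rectified), "world_from_camera" (4x4, takes a point from camera to world coordinates). Camera axes: x right, y down, z forward; pixel columns grow to the right and rows downward; lengths in m; the calibration is good to about 2 mm. A picture is of the moment at which its call begins. There is no depth.
- env.sign_off(): hands the job in; it is judged then, once.
The state is a dict: "time_s": time; "qpos": joint angles; "joint_velocities": joint speeds; "effort": joint torques, N m; "tool_pos": TCP position; "tool_rot": TCP orientation; "force": force on the tool from outside, world axes, zero at the start; "wrist_torque": the same for the moment, N m; "grip_width": finger opening in m; "grasp_force": force on a finger pad.
Only numpy, scipy, OpenCV 4.12 (cv2) and the standard library are available. Lean on these libraries where they do the work, as an engineer would, in place of code of your own. Each camera call takes 0.05 s, during which the arm holds its last target. There are 200 camera calls.

## Working session

There is one attempt and no reset: what is moved stays moved. The work goes in short steps, Python scripts to look and compute and a shell command to move; the robot and the scene stay as the last step left them, time stands still between calls to the robot, and variables do not carry over. Pictures are saved under pics/ and viewed, at most 14 in all, crops included, and the job is handed in when it is done.

```bash
mkdir -p pics
python3 - <<'E'
from cell import env, read_camera
import cv2,numpy as np
np.set_printoptions(precision=4,suppress=True)
for n in("scene","top"):
    c=read_camera(n); cv2.imwrite(f"pics/{n}0.png",c["color"])
    print(n,c["fx"],c["fy"],c["cx"],c["cy"],c["dist"]);print(np.array(c["world_from_camera"]))
print(env.get_obs(),env.tip_reach)
E
```

```text
scene 478.3080423051315 478.3080423051315 317.7173803260583 200.5370416576679 [0.0063 0.     0.     0.     0.    ]
[[-0.496   0.6461 -0.5802  1.24  ]
 [ 0.8683  0.3783 -0.3209  0.467 ]
 [ 0.0122 -0.6629 -0.7486  0.9999]
 [ 0.      0.      0.      1.    ]]
top 455.5038944598821 455.5038944598821 315.6334904580104 194.80766629375108 [-0.0824  0.      0.      0.      0.    ]
[[ 0.0154 -0.9958  0.0907  0.3427]
 [-0.9997 -0.0135  0.0221  0.0276]
 [-0.0207 -0.091  -0.9956  1.3198]
 [ 0.      0.      0.      1.    ]]
{'time_s': 0.1, 'qpos': array([-68.9217,  18.4329,  -4.0146,  83.1685,   1.296 ,  78.5428,
        -3.2617]), 'joint_velocities': array([-0.0741, -0.1794, -0.044 , -0.2621, -0.0534, -0.0059,  0.0976]), 'effort': array([  0.0001, -49.257 ,  -0.4059, -31.3401,  -0.0643,   0.0394,
         0.0001]), 'tool_pos': array([0.2251, 0.6093, 0.2386]), 'tool_rot': array([-179.9011,    0.0069,  159.7289]), 'force': array([ 0.4089,  0.0389, -0.4344]), 'wrist_torque': array([-0.0497, -0.0355,  0.0841]), 'grasp_force': 0.0, 'grip_width': 0.08717323608477869} 0.017
```

View pics/scene0.png

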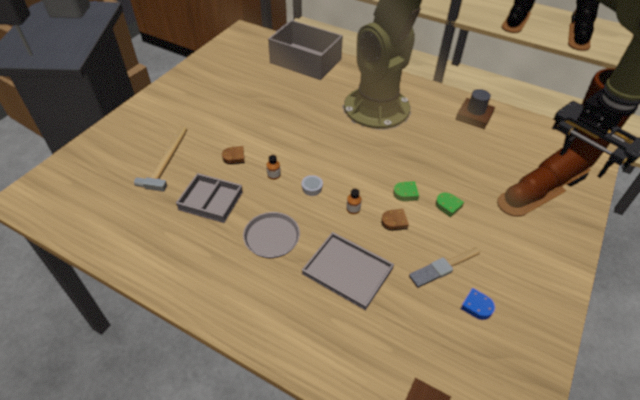

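View pics/top0.png

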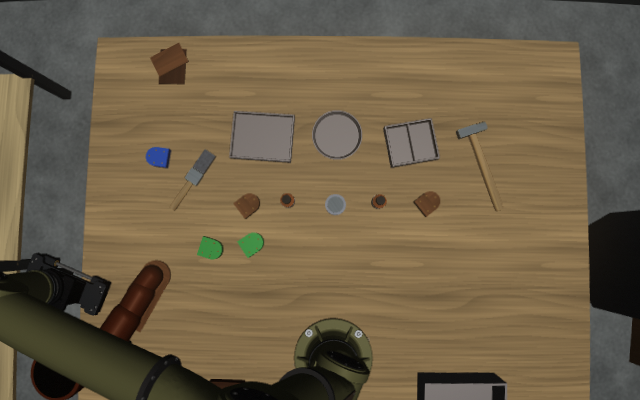

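Scene: brown heels at (233,155) and (395,219), bottles (273,168) and (354,202), tin (312,185). Green D blocks are at (406,191) and (449,203), a blue one at (479,304). Containers: caddy (210,197), dish (271,236), tray (348,269).
Top: brown heels (247,205) and (428,203), bottles (287,200) and (379,201), tin (336,204), tray (262,137), dish (337,135), caddy (411,143). Green blocks (210,248) and (251,244), blue (158,157).
Only the two brown blocks fit "stacked brown leather", so I'll confirm them in an enlarged crop.

Run:
```python
import cv2
t=cv2.imread("pics/top0.png")[100:260,220:450]; cv2.imwrite("pics/topc.png",cv2.resize(t,None,fx=3.4,fy=3.4,interpolation=cv2.INTER_CUBIC))
s=cv2.imread("pics/scene0.png")[135:310,165:425]; cv2.imwrite("pics/scenec.png",cv2.resize(s,None,fx=3,fy=3,interpolation=cv2.INTER_CUBIC))
```

```text
(no output)
```

View pics/topc.png

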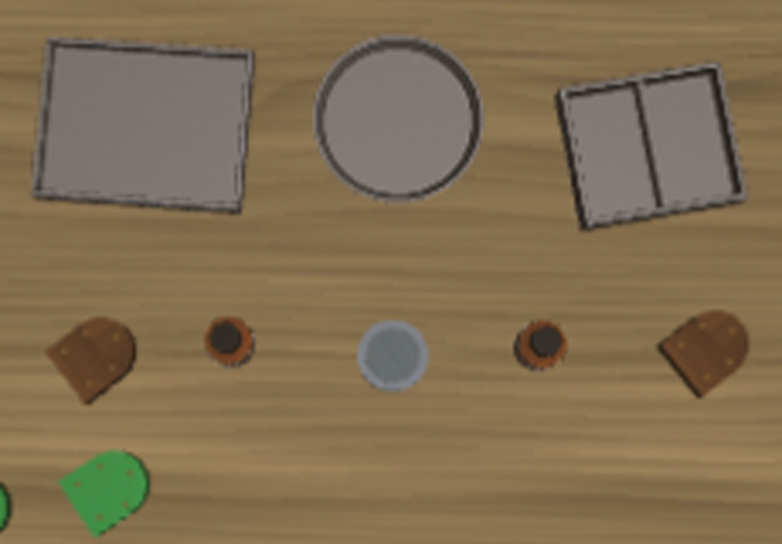

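View pics/scenec.png

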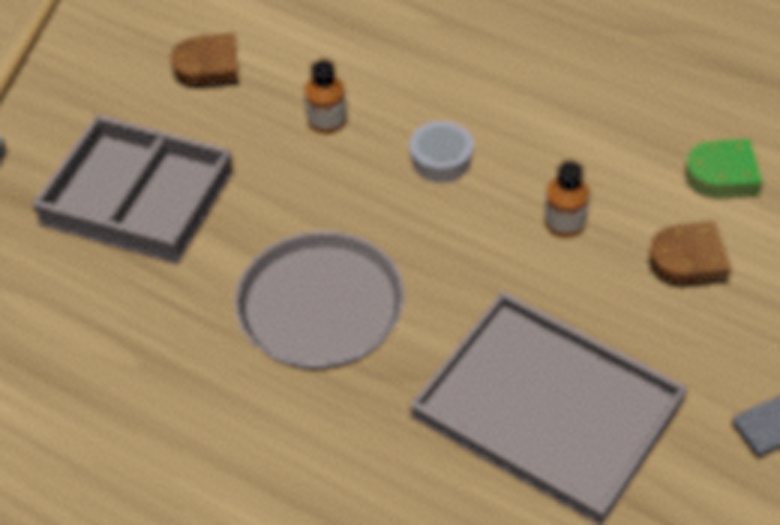

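Crops: both brown blocks, (428,203) and (247,205) in the top view, show leather tops with brass nails. They are the heels; the green block is a decoy. Next I triangulate the picked corners and centres from both views.

```bash
cat > geo.py <<'E'
import cv2,numpy as np
from cell import env,read_camera
np.set_printoptions(precision=4,suppress=True)
def cal(c):
    K=np.array([[c["fx"],0,c["cx"]],[0,c["fy"],c["cy"]],[0,0,1]]);M=np.linalg.inv(np.array(c["world_from_camera"]))
    return K,np.array(c["dist"]),M[:3]
def tri(ct,cs,pt,ps):
    u=[cv2.undistortPoints(np.float64(p).reshape(-1,1,2),K,d).reshape(-1,2).T for (K,d,_),p in ((ct,pt),(cs,ps))]
    X=cv2.triangulatePoints(ct[2],cs[2],*u); return (X[:3]/X[3]).T
def plane(c,p,z):
    K,d,M=c;u=cv2.undistortPoints(np.float64(p).reshape(-1,1,2),K,d).reshape(-1,2)
    R,t=M[:,:3],M[:,3];C=-R.T@t;r=np.c_[u,np.ones(len(u))]@R
    return C+r*((z-C[2])/r[:,2])[:,None]
def proj(c,X):
    K,d,M=c;return cv2.projectPoints(np.float64(X).reshape(-1,1,3),cv2.Rodrigues(M[:,:3])[0],M[:,3],K,d)[0].reshape(-1,2)
def go(x,y,z,yaw=None):
    "shift and turn in tool axes from the present pose"
    o=env.get_obs();w=o["tool_rot"][2];a=np.radians(w);d=np.array([x,y,z])-o["tool_pos"]
    t=0 if yaw is None else (w-yaw+90)%180-90
    print("now",o["time_s"],o["tool_pos"],w,"-> row",np.round([np.cos(a)*d[0]+np.sin(a)*d[1],np.sin(a)*d[0]-np.cos(a)*d[1],-d[2]],4),"turn",round(t,1))
E
python3 - <<'E'
from geo import *
ct,cs=cal(read_camera("top")),cal(read_camera("scene"))
T=lambda *p:np.float64(p)/3.4+[220,100]
S=lambda *p:np.float64(p)/3+[165,135]
P={"heelA breast":(T((47,351),(88,403)),S((728,270),(714,223))),
"heelB breast":(T((660,347),(701,396)),S((238,73),(236,33))),
"tray":(T((47,40),(254,51),(240,212),(35,198)),S((603,519),(413,408),(505,297),(685,390))),
"caddy":(T((557,92),(717,65),(745,197),(584,229)),S((178,262),(39,207),(100,119),(231,154))),
"dish":(T((398,120)),S((320,300))),"tin":(T((393,355)),S((442,144))),
"botL":(T((226,337)),S((571,169))),"botR":(T((546,341)),S((323,68)))}
for k,(a,b) in P.items():
    X=tri(ct,cs,a,b);print(k);print(X,"mean",X.mean(0), "edges",np.linalg.norm(np.diff(X,axis=0),axis=1), "|r|",np.hypot(*X.mean(0)[:2]))
# colour masks -> outlines
for n,c in(("top",ct),("scene",cs)):
    im=cv2.imread(f"pics/{n}0.png");h=cv2.cvtColor(im,cv2.COLOR_BGR2HSV)
    for k,p in P.items():
        if "heel" in k:
            q=(p[0] if n=="top" else p[1]).mean(0).astype(int);print(n,k,[h[q[1]+j,q[0]+i].tolist() for i,j in((0,0),(-3,0),(5,0),(-14,-14))])
E
```

```text
heelA breast
[[0.4336 0.2925 0.0173]
 [0.3893 0.2584 0.0158]] mean [0.4114 0.2754 0.0166] edges [0.0559] |r| 0.49512064830818636
heelB breast
[[ 0.4441 -0.2261  0.0137]
 [ 0.4024 -0.2586  0.0197]] mean [ 0.4232 -0.2424  0.0167] edges [0.0532] |r| 0.4877374349141967
tray
[[0.7053 0.303  0.0117]
 [0.6947 0.124  0.0145]
 [0.5547 0.1333 0.0104]
 [0.5654 0.3091 0.0122]] mean [0.63   0.2174 0.0122] edges [0.1793 0.1404 0.1761] |r| 0.6664612722816631
caddy
[[ 0.6634 -0.138   0.006 ]
 [ 0.685  -0.2734  0.0232]
 [ 0.5709 -0.2959  0.0243]
 [ 0.5431 -0.1613  0.0221]] mean [ 0.6156 -0.2172  0.0189] edges [0.1382 0.1163 0.1375] |r| 0.6527623886745475
dish
[[ 0.6371 -0.0024  0.0098]] mean [ 0.6371 -0.0024  0.0098] edges [] |r| 0.6371302512127197
tin
[[0.4333 0.0005 0.0224]] mean [0.4333 0.0005 0.0224] edges [] |r| 0.4333442088330901
botL
[[0.4427 0.137  0.0713]] mean [0.4427 0.137  0.0713] edges [] |r| 0.4633787722226469
botR
[[ 0.4433 -0.1226  0.0694]] mean [ 0.4433 -0.1226  0.0694] edges [] |r| 0.45991617232353704
top heelA breast [[14, 142, 108], [18, 109, 145], [13, 149, 96], [18, 109, 133]]
top heelB breast [[14, 142, 61], [18, 109, 140], [13, 148, 95], [18, 111, 138]]
scene heelA breast [[15, 139, 147], [14, 148, 136], [18, 99, 177], [19, 99, 178]]
scene heelB breast [[18, 104, 167], [14, 157, 138], [18, 100, 176], [18, 97, 179]]
```

Edge lengths match the given sizes (heel breast 56 mm, tray 140 x 180, caddy 120 x 140), and tin and bottle heights agree. The tray and heel heights read low because the hand-picked corners are coarse. I'll refine with silhouette fits in both views, leaving z free as a check.

```bash
cat > fit.py <<'E'
from geo import *
from scipy.optimize import minimize
th=np.linspace(0,2*np.pi,40,endpoint=False);cir=np.c_[np.cos(th),np.sin(th)]
ext=lambda p,h,p0=None:np.vstack([np.c_[p if p0 is None else p0,0*p[:,0]],np.c_[p,0*p[:,0]+h]])
box=lambda a,b:np.float64([[a,b],[-a,b],[-a,-b],[a,-b]])
arc=np.linspace(-np.pi/2,np.pi/2,20)
D=np.vstack([[-.033,.028],[-.033,-.028],np.c_[.005+.028*np.cos(arc),.028*np.sin(arc)]])
MOD={"heel":ext(D,.022),"tray":ext(box(.07,.09),.022),"caddy":ext(box(.06,.07),.032),"dish":ext(cir*.074,.018,cir*.066),"tin":ext(cir*.03,.024)}
def hsv(im):
    return cv2.cvtColor(im,cv2.COLOR_BGR2HSV).astype(int)
def mask(im,kind):
    H,S,V=np.moveaxis(hsv(im),2,0)
    return ((H<=16)&(S>118)&(V>40)) if kind=="heel" else (S<80)
def fit(kind,g,ims,cals,yaw=True,free=("xy")):
    X=MOD[kind]; sets=[]
    for im,c in zip(ims,cals):
        p=proj(c,X+[g[0],g[1],0]);lo=np.int32(p.min(0))-18;hi=np.int32(p.max(0))+18
        m=mask(im,kind)[lo[1]:hi[1],lo[0]:hi[0]].astype(np.uint8)
        n,l,st,ce=cv2.connectedComponentsWithStats(m);k=1+np.argmax(st[1:,4]);m=(l==k).astype(np.uint8)
        cn=max(cv2.findContours(m,0,2)[0],key=cv2.contourArea);m=cv2.drawContours(0*m,[cn],-1,1,-1)
        sets.append((c,lo,cv2.resize(m,None,fx=4,fy=4,interpolation=cv2.INTER_NEAREST)))
    def cost(v,parts=False):
        a=v[2]*10 if yaw else 0;R=np.array([[np.cos(a),-np.sin(a),0],[np.sin(a),np.cos(a),0],[0,0,1]]);o=[]
        for c,lo,m in sets:
            p=(proj(c,X@R.T+[v[0],v[1],v[3]])-lo+.5)*4
            q=cv2.fillConvexPoly(0*m,cv2.convexHull(np.int32(np.round(p*16))),1,shift=4)
            o.append(1-(q&m).sum()/(q|m).sum())
        return o if parts else sum(o)
    x0=np.r_[g[:2],g[2]/10,0];best=None
    for _ in range(3):
        s=np.vstack([x0,x0+np.diag([.006,.006,.01,.004])]);r=minimize(cost,x0,method="Nelder-Mead",options=dict(initial_simplex=s,maxiter=300));x0=r.x
    v=r.x;print(kind,"xy",v[:2],"yaw",np.degrees(v[2]*10).round(1) if yaw else "-","z0",v[3].round(4),"1-IoU",np.round(cost(v,True),3));return v
E
python3 - <<'E'
from fit import *
cals=[cal(read_camera("top")),cal(read_camera("scene"))];ims=[cv2.imread(f"pics/{n}0.png") for n in("top","scene")]
r=np.radians
fit("heel",(.436,.257,r(-50)),ims,cals);fit("heel",(.447,-.26,r(-50)),ims,cals)
fit("tray",(.63,.217,r(-3)),ims,cals);fit("caddy",(.6156,-.217,r(10)),ims,cals)
fit("dish",(.637,-.002,0),ims,cals,False);fit("tin",(.433,0,0),ims,cals,False)
E
```

```text
heel xy [0.4333 0.2518] yaw -50.7 z0 0.0045 1-IoU [0.044 0.129]
heel xy [ 0.4463 -0.2664] yaw -50.0 z0 0.0056 1-IoU [0.059 0.126]
tray xy [0.6321 0.2168] yaw -3.5 z0 0.0042 1-IoU [0.026 0.025]
caddy xy [ 0.6177 -0.2171] yaw 10.7 z0 0.0039 1-IoU [0.038 0.035]
dish xy [ 0.6382 -0.0018] yaw - z0 0.0028 1-IoU [0.022 0.024]
tin xy [0.4352 0.0009] yaw - z0 0.0059 1-IoU [0.043 0.073]
```

The fits agree with the sizes given: tray r 0.67 m, heels r 0.50 and 0.52 m, tin r 0.435 m, and a common 4 mm camera height bias. Order will be heels, bottles, tin, starting with heel A.

```bash
python3 -c "
from geo import *
go(.4289,.2572,.12,129.3)"
```

```text
now 0.3 [0.2252 0.6096 0.2392] 159.7282963033456 -> row [-0.3132 -0.26    0.1192] turn 30.4
```

Before moving I'll check the red object beside the gripper, which may lie on the path.

Run:
```python
import cv2,numpy as np
s=cv2.imread("pics/scene0.png")[30:240,460:640];t=cv2.imread("pics/top0.png")[230:400,0:200]
f=lambda i:cv2.resize(i,(390,455*i.shape[0]//210 if 0 else 455),interpolation=cv2.INTER_CUBIC)
cv2.imwrite("pics/boot.png",np.hstack([f(s),f(t)]))
from geo import *
ct=cal(read_camera("top"));cs=cal(read_camera("scene"))
print(proj(ct,[[.225,.61,.24],[.225,.61,.3]]),proj(cs,[[.225,.61,.24],[.225,.61,.3]]))
print(plane(ct,[[157,268],[125,300]],.0),plane(ct,[[157,268],[125,300]],.1),plane(cs,[[512,205],[545,190]],0))
```

```text
[[ 84.1919 280.3613]
 [ 70.8194 282.7306]] [[584.2461 158.3508]
 [595.8585 138.6933]]
[[0.2417 0.5175 0.    ]
 [0.1458 0.6109 0.    ]] [[0.2494 0.4804 0.1   ]
 [0.1607 0.5667 0.1   ]] [[ 0.2059  0.5135 -0.    ]
 [ 0.1007  0.5806  0.    ]]
```

View pics/boot.png

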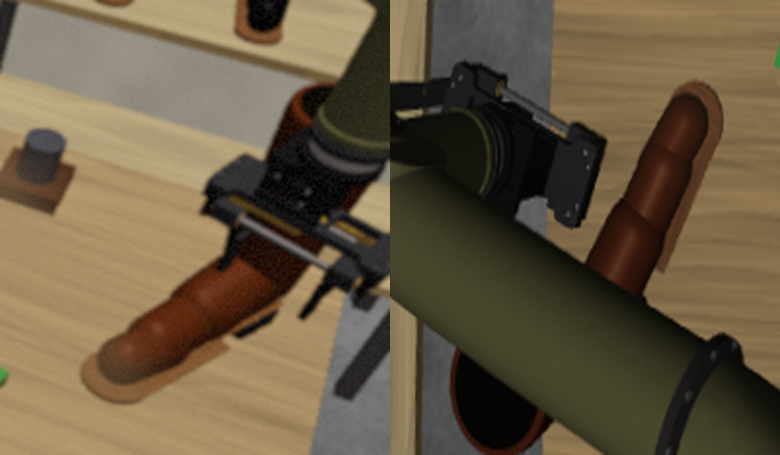

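The red object is a boot standing on the bench with its toe at about (0.24, 0.51), shown at left-crop (120,360). I'll swing out ahead of it at full height first, then come down.

```bash
python3 -c "
from geo import *
go(.40,.48,.24)"
```

```text
now 0.4 [0.2252 0.6097 0.2394] 159.73187001612564 -> row [-0.2089 -0.0611 -0.0006] turn 0
```

The rows are not in the units I measure in: shifts go in shares of 0.4 m and turns go in shares of pi/2 rad. I convert before sending: -0.209 m / 0.4 = -0.5225, -0.2 m / 0.4 = -0.5.

```bash
echo '[{"tx": -0.1, "ty": -0.03, "finger_gap": 0.087}, {"tx": -0.2, "ty": -0.06, "finger_gap": 0.087}, {"tx": -0.3, "ty": -0.09, "finger_gap": 0.087}, {"tx": -0.4, "ty": -0.12, "finger_gap": 0.087}, {"tx": -0.5, "ty": -0.15, "finger_gap": 0.087}, {"tx": -0.5225, "ty": -0.1525, "finger_gap": 0.087}, {"tx": -0.5225, "ty": -0.1525, "finger_gap": 0.087}]' | python3 -m handwheel 20; python3 -c "
from geo import *
go(.4289,.2572,.12,129.3)"
```

```text
time_s: 0.98
tool_pos: [0.4053, 0.4761, 0.2398]
tool_rot: [-180.0, 0.2, 159.2]
force: [-0.7, -1.3, 0.4]
grip_width: 0.0869
grasp_force: 0.0
now 0.9833 [0.4053 0.4761 0.2398] 159.2170464228964 -> row [-0.0997 -0.1963  0.1198] turn 29.9
```

In the tool's units: -0.196 m / 0.4 = -0.49, -0.18 m / 0.4 = -0.45, 29.9 degrees / 90 = 0.3322.

```bash
echo '[{"tx": -0.0375, "ty": -0.075, "tz": 0.0375, "turn": 0.0667, "finger_gap": 0.087}, {"tx": -0.075, "ty": -0.15, "tz": 0.075, "turn": 0.1333, "finger_gap": 0.087}, {"tx": -0.1125, "ty": -0.225, "tz": 0.125, "turn": 0.2, "finger_gap": 0.087}, {"tx": -0.15, "ty": -0.3, "tz": 0.175, "turn": 0.2667, "finger_gap": 0.087}, {"tx": -0.1875, "ty": -0.375, "tz": 0.225, "turn": 0.3322, "finger_gap": 0.087}, {"tx": -0.225, "ty": -0.45, "tz": 0.275, "turn": 0.3322, "finger_gap": 0.087}, {"tx": -0.25, "ty": -0.49, "tz": 0.3, "turn": 0.3322, "finger_gap": 0.087}, {"tx": -0.25, "ty": -0.49, "tz": 0.3, "turn": 0.3322, "finger_gap": 0.087}]' | python3 -m handwheel && echo '[{"finger_gap": 0.087}, {"finger_gap": 0.087}, {"finger_gap": 0.087}]' | python3 -m handwheel
python3 - <<'E'
from geo import *
go(.4289,.2572,.12,129.3); go(.4289,.2572,.021,129.3)
E
```

```text
time_s: 1.65
tool_pos: [0.4249, 0.2566, 0.117]
tool_rot: [-179.7, 0.0, 129.6]
force: [0.7, -0.3, -0.4]
grip_width: 0.0869
grasp_force: 0.0
time_s: 1.9
tool_pos: [0.4259, 0.2641, 0.1205]
tool_rot: [179.9, -0.0, 130.0]
force: [-0.3, -0.5, -0.6]
grip_width: 0.087
grasp_force: 0.0
now 1.9 [0.4259 0.2641 0.1205] 130.00387100865473 -> row [-0.0072 -0.0021  0.0005] turn 0.7
now 1.9 [0.4259 0.2641 0.1205] 130.00387100865473 -> row [-0.0072 -0.0021  0.0995] turn 0.7
```

In the tool's units: 0.055 m / 0.4 = 0.1375, 0.03 m / 0.4 = 0.075, 0.7 degrees / 90 = 0.0078.

```bash
echo '[{"tx": -0.0175, "ty": -0.005, "tz": 0.075, "turn": 0.0078, "finger_gap": 0.087}, {"tx": -0.0175, "ty": -0.005, "tz": 0.1375, "turn": 0.0078, "finger_gap": 0.087}, {"tx": -0.0175, "ty": -0.005, "tz": 0.1375, "turn": 0.0078, "finger_gap": 0.087}, {"tx": -0.0175, "ty": -0.005, "tz": 0.1375, "turn": 0.0078, "finger_gap": 0.087}, {"tx": -0.0175, "ty": -0.005, "tz": 0.1375, "turn": 0.0078, "finger_gap": 0.087}, {"tx": -0.0175, "ty": -0.005, "tz": 0.1375, "turn": 0.0078, "finger_gap": 0.087}, {"tx": -0.0175, "ty": -0.005, "tz": 0.1375, "turn": 0.0078, "finger_gap": 0.087}]' | python3 -m handwheel
python3 - <<'E'
from geo import *
go(.4289,.2572,.021,129.3)
a=[]
for n,(x,y) in(("top",(200,150)),("scene",(340,150))):
    c=read_camera(n)["color"];cv2.imwrite(f"pics/{n}1.png",c);a.append(cv2.resize(c[y:y+110,x:x+100],(400,440),interpolation=cv2.INTER_CUBIC))
cv2.imwrite("pics/g1.png",np.hstack(a))
E
```

```text
time_s: 2.48
tool_pos: [0.43, 0.2561, 0.0662]
tool_rot: [179.8, -0.0, 129.2]
force: [-0.1, 0.1, -0.1]
grip_width: 0.0869
grasp_force: 0.0
now 2.4833 [0.43   0.2561 0.0662] 129.1630670323635 -> row [ 0.0015 -0.0001  0.0452] turn -0.1
```

View pics/g1.png

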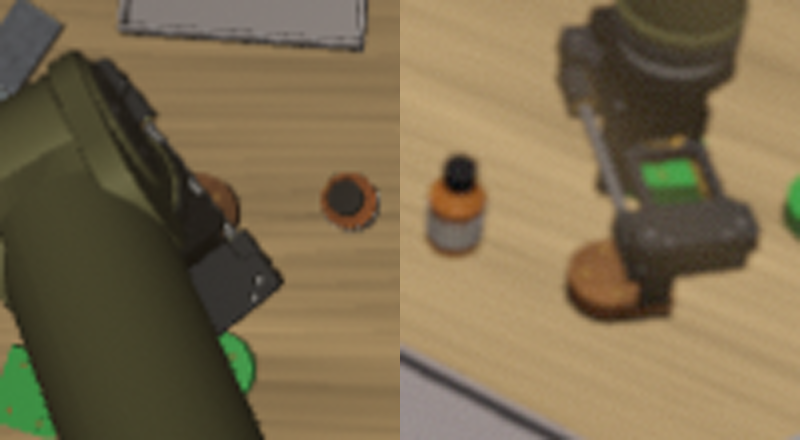

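The gripper straddles the heel: the near finger is at (655,290) in the right crop, by the parallel side, clear of the green block and the bottle. I'll go down, close, and lift.

In the tool's units: 0.045 m / 0.4 = 0.1125, 0.035 m / 0.4 = 0.0875.

```bash
echo '[{"tx": 0.0038, "tz": 0.05, "finger_gap": 0.087}, {"tx": 0.0038, "tz": 0.0875, "finger_gap": 0.087}, {"tx": 0.0038, "tz": 0.1125, "finger_gap": 0.087}, {"tx": 0.0038, "tz": 0.1125, "finger_gap": 0.087}, {"tx": 0.0038, "tz": 0.1125, "finger_gap": 0.087}, {"tx": 0.0038, "tz": 0.1125, "finger_gap": 0.087}]' | python3 -m handwheel 20; echo '[{"finger_gap": 0.04}, {"finger_gap": 0.04}, {"finger_gap": 0.04}, {"finger_gap": 0.04}, {"finger_gap": 0.04}, {"finger_gap": 0.04}, {"finger_gap": 0.04}, {"finger_gap": 0.04}]' | python3 -m handwheel 20
```

```text
time_s: 3.08
tool_pos: [0.4285, 0.2563, 0.0203]
tool_rot: [180.0, 0.0, 129.1]
force: [-0.7, -0.2, 0.1]
grip_width: 0.087
grasp_force: 0.0
time_s: 3.75
tool_pos: [0.4281, 0.2562, 0.0197]
tool_rot: [180.0, -0.0, 129.1]
force: [-0.1, -0.4, 1.3]
grip_width: 0.0558
grasp_force: 20.0
```

Gripped at 55.8 mm, the heel's width. Lift.

In the tool's units: -0.08 m / 0.4 = -0.2, -0.05 m / 0.4 = -0.125.

```bash
echo '[{"tz": -0.05, "finger_gap": 0.04}, {"tz": -0.125, "finger_gap": 0.04}, {"tz": -0.2, "finger_gap": 0.04}, {"tz": -0.2, "finger_gap": 0.04}, {"tz": -0.2, "finger_gap": 0.04}, {"tz": -0.2, "finger_gap": 0.04}, {"tz": -0.2, "finger_gap": 0.04}]' | python3 -m handwheel; python3 -c "
from geo import *
go(.6343,.2517,.1,86.5)"
```

```text
time_s: 4.33
tool_pos: [0.427, 0.2554, 0.0981]
tool_rot: [-179.8, -0.0, 129.1]
force: [-0.5, 0.5, -0.8]
grip_width: 0.056
grasp_force: 20.0
now 4.3333 [0.427  0.2554 0.0981] 129.13193645745648 -> row [-0.1337  0.1584 -0.0019] turn 42.6
```

In the tool's units: 0.158 m / 0.4 = 0.395, 0.143 m / 0.4 = 0.3575, 42.6 degrees / 90 = 0.4733.

```bash
echo '[{"tx": -0.05, "ty": 0.05, "turn": 0.0667, "finger_gap": 0.04}, {"tx": -0.1, "ty": 0.1125, "turn": 0.1333, "finger_gap": 0.04}, {"tx": -0.15, "ty": 0.175, "turn": 0.2, "finger_gap": 0.04}, {"tx": -0.2, "ty": 0.2375, "turn": 0.2667, "finger_gap": 0.04}, {"tx": -0.25, "ty": 0.3, "turn": 0.3444, "finger_gap": 0.04}, {"tx": -0.3, "ty": 0.3575, "turn": 0.4111, "finger_gap": 0.04}, {"tx": -0.335, "ty": 0.395, "turn": 0.4733, "finger_gap": 0.04}, {"tx": -0.335, "ty": 0.395, "turn": 0.4733, "finger_gap": 0.04}]' | python3 -m handwheel && echo '[{"finger_gap": 0.04}, {"finger_gap": 0.04}, {"finger_gap": 0.04}, {"finger_gap": 0.04}, {"finger_gap": 0.04}, {"finger_gap": 0.04}]' | python3 -m handwheel; python3 -c "
from geo import *
go(.6343,.2517,.026,86.5)"
```

```text
time_s: 5.0
tool_pos: [0.6385, 0.2494, 0.0971]
tool_rot: [179.9, 0.2, 86.1]
force: [-0.5, -1.3, -0.0]
grip_width: 0.0558
grasp_force: 20.0
time_s: 5.5
tool_pos: [0.6347, 0.2523, 0.0999]
tool_rot: [180.0, -0.0, 86.6]
force: [-0.4, 0.1, -0.9]
grip_width: 0.0561
grasp_force: 20.0
now 5.5 [0.6347 0.2523 0.0999] 86.57731707477683 -> row [-0.0006 -0.0004  0.0739] turn 0.1
```

In the tool's units: 0.0745 m / 0.4 = 0.1863, 0.074 m / 0.4 = 0.185.

```bash
echo '[{"tz": 0.05, "finger_gap": 0.04}, {"tz": 0.1125, "finger_gap": 0.04}, {"tz": 0.15, "finger_gap": 0.04}, {"tz": 0.17, "finger_gap": 0.04}, {"tz": 0.18, "finger_gap": 0.04}, {"tz": 0.185, "finger_gap": 0.04}, {"tz": 0.1863, "finger_gap": 0.04}, {"tz": 0.1863, "finger_gap": 0.04}]' | python3 -m handwheel && echo '[{"finger_gap": 0.04}, {"finger_gap": 0.04}, {"finger_gap": 0.066}, {"finger_gap": 0.068}, {"finger_gap": 0.068}, {"finger_gap": 0.068}]' | python3 -m handwheel && echo '[{"tz": -0.05, "finger_gap": 0.068}, {"tz": -0.125, "finger_gap": 0.068}, {"tz": -0.225, "finger_gap": 0.068}, {"tz": -0.3, "finger_gap": 0.068}, {"tz": -0.3, "finger_gap": 0.068}, {"tz": -0.3, "finger_gap": 0.068}, {"tz": -0.3, "finger_gap": 0.068}]' | python3 -m handwheel; python3 -c "
from geo import *
go(.442,-.261,.145,130)"
```

```text
time_s: 6.17
tool_pos: [0.636, 0.2521, 0.0261]
tool_rot: [179.9, -0.0, 86.5]
force: [-0.2, 0.7, -0.9]
grip_width: 0.0558
grasp_force: 20.0
time_s: 6.67
tool_pos: [0.6354, 0.252, 0.0254]
tool_rot: [180.0, -0.0, 86.5]
force: [0.8, 0.0, -0.2]
grip_width: 0.067
grasp_force: 0.0
time_s: 7.25
tool_pos: [0.6348, 0.2518, 0.1446]
tool_rot: [-180.0, 0.0, 86.5]
force: [0.3, 0.4, -0.1]
grip_width: 0.0678
grasp_force: 0.0
now 7.25 [0.6348 0.2518 0.1446] 86.53721665650065 -> row [-0.5236 -0.1614 -0.0004] turn -43.5
```

In the tool's units: -0.3 m / 0.4 = -0.75, -0.0375 m / 0.4 = -0.0938.

```bash
echo '[{"tx": -0.0938, "ty": -0.029, "finger_gap": 0.087}, {"tx": -0.1875, "ty": -0.0575, "finger_gap": 0.087}, {"tx": -0.2813, "ty": -0.0875, "finger_gap": 0.087}, {"tx": -0.375, "ty": -0.115, "finger_gap": 0.087}, {"tx": -0.4688, "ty": -0.145, "finger_gap": 0.087}, {"tx": -0.5625, "ty": -0.175, "finger_gap": 0.087}, {"tx": -0.6563, "ty": -0.2025, "finger_gap": 0.087}, {"tx": -0.75, "ty": -0.2325, "finger_gap": 0.087}]' | python3 -m handwheel && echo '[{"tx": -0.0875, "ty": -0.0275, "turn": -0.0667, "finger_gap": 0.087}, {"tx": -0.175, "ty": -0.055, "turn": -0.1444, "finger_gap": 0.087}, {"tx": -0.2625, "ty": -0.0825, "turn": -0.2222, "finger_gap": 0.087}, {"tx": -0.35, "ty": -0.11, "turn": -0.2889, "finger_gap": 0.087}, {"tx": -0.4375, "ty": -0.1375, "turn": -0.3556, "finger_gap": 0.087}, {"tx": -0.525, "ty": -0.1625, "turn": -0.4222, "finger_gap": 0.087}, {"tx": -0.56, "ty": -0.1725, "turn": -0.4833, "finger_gap": 0.087}, {"tx": -0.56, "ty": -0.1725, "turn": -0.4833, "finger_gap": 0.087}]' | python3 -m handwheel && echo '[{"tz": 0.05, "finger_gap": 0.087}, {"tz": 0.125, "finger_gap": 0.087}, {"tz": 0.1875, "finger_gap": 0.087}, {"tz": 0.1875, "finger_gap": 0.087}, {"tz": 0.1875, "finger_gap": 0.087}, {"tz": 0.1875, "finger_gap": 0.087}, {"tz": 0.1875, "finger_gap": 0.087}, {"tz": 0.1875, "finger_gap": 0.087}]' | python3 -m handwheel
python3 - <<'E'
from geo import *
go(.4418,-.261,.021,130)
a=[]
for n,(x,y) in(("top",(380,150)),("scene",(190,100))):
    c=read_camera(n)["color"];cv2.imwrite(f"pics/{n}2.png",c);a.append(cv2.resize(c[y:y+110,x:x+100],(400,440),interpolation=cv2.INTER_CUBIC))
cv2.imwrite("pics/g2.png",np.hstack(a))
E
```

```text
time_s: 7.92
tool_pos: [0.522, -0.0434, 0.1432]
tool_rot: [-179.8, 0.0, 86.6]
force: [1.1, -0.8, 0.5]
grip_width: 0.0872
grasp_force: 0.0
time_s: 8.58
tool_pos: [0.4382, -0.2657, 0.1437]
tool_rot: [-179.8, -0.1, 129.8]
force: [-0.3, 0.8, 0.0]
grip_width: 0.0873
grasp_force: 0.0
time_s: 9.25
tool_pos: [0.4429, -0.2616, 0.0715]
tool_rot: [179.9, 0.1, 130.0]
force: [0.5, 0.5, 0.3]
grip_width: 0.0872
grasp_force: 0.0
now 9.25 [ 0.4429 -0.2616  0.0715] 130.03644400555183 -> row [ 0.0012 -0.0005  0.0505] turn 0.0
```

View pics/scene2.png

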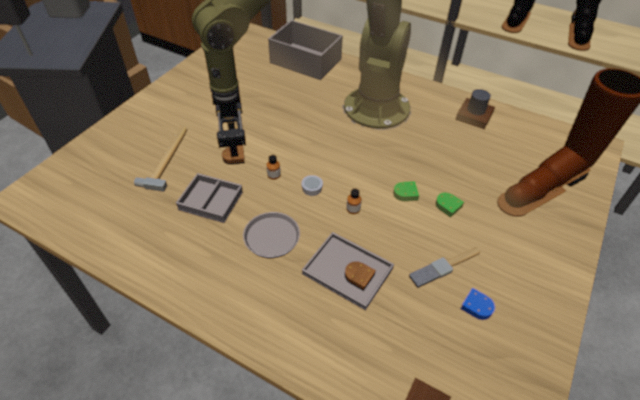

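Heel 1 lies flat in the tray at (360,273), in its right half. The gripper is over heel 2 at (232,153), with hammer and bottles clear. Grasp and lift.

In the tool's units: 0.0505 m / 0.4 = 0.1263, 0.038 m / 0.4 = 0.095.

```bash
echo '[{"tx": 0.0025, "tz": 0.05, "finger_gap": 0.087}, {"tx": 0.0025, "tz": 0.095, "finger_gap": 0.087}, {"tx": 0.0025, "tz": 0.1263, "finger_gap": 0.087}, {"tx": 0.0025, "tz": 0.1263, "finger_gap": 0.087}, {"tx": 0.0025, "tz": 0.1263, "finger_gap": 0.087}, {"tx": 0.0025, "tz": 0.1263, "finger_gap": 0.087}]' | python3 -m handwheel && echo '[{"finger_gap": 0.04}, {"finger_gap": 0.04}, {"finger_gap": 0.04}, {"finger_gap": 0.04}, {"finger_gap": 0.04}, {"finger_gap": 0.04}, {"finger_gap": 0.04}, {"finger_gap": 0.04}]' | python3 -m handwheel && echo '[{"tz": -0.05, "finger_gap": 0.04}, {"tz": -0.125, "finger_gap": 0.04}, {"tz": -0.225, "finger_gap": 0.04}, {"tz": -0.3, "finger_gap": 0.04}, {"tz": -0.3, "finger_gap": 0.04}, {"tz": -0.3, "finger_gap": 0.04}, {"tz": -0.3, "finger_gap": 0.04}, {"tz": -0.3, "finger_gap": 0.04}]' | python3 -m handwheel; python3 -c "
from geo import *
go(.6291,.1679,.14,130);go(.6291,.1679,.14,86.5)"
```

```text
time_s: 9.85
tool_pos: [0.4413, -0.2608, 0.0199]
tool_rot: [180.0, 0.0, 130.0]
force: [0.3, 1.8, 0.4]
grip_width: 0.0871
grasp_force: 0.0
time_s: 10.52
tool_pos: [0.4411, -0.2606, 0.0196]
tool_rot: [-180.0, -0.0, 130.0]
force: [-1.2, -0.9, 1.3]
grip_width: 0.0559
grasp_force: 19.9
time_s: 11.18
tool_pos: [0.4399, -0.2598, 0.1378]
tool_rot: [-179.9, -0.2, 130.0]
force: [0.3, 0.8, -0.3]
grip_width: 0.0562
grasp_force: 19.9
now 11.1833 [ 0.4399 -0.2598  0.1378] 130.0378959482263 -> row [ 0.2058  0.42   -0.0022] turn 0.0
now 11.1833 [ 0.4399 -0.2598  0.1378] 130.0378959482263 -> row [ 0.2058  0.42   -0.0022] turn 43.5
```

In the tool's units: 0.224 m / 0.4 = 0.56, 0.192 m / 0.4 = 0.48.

```bash
echo '[{"tx": 0.0375, "ty": 0.08, "finger_gap": 0.04}, {"tx": 0.075, "ty": 0.16, "finger_gap": 0.04}, {"tx": 0.115, "ty": 0.24, "finger_gap": 0.04}, {"tx": 0.155, "ty": 0.32, "finger_gap": 0.04}, {"tx": 0.195, "ty": 0.4, "finger_gap": 0.04}, {"tx": 0.235, "ty": 0.48, "finger_gap": 0.04}, {"tx": 0.275, "ty": 0.56, "finger_gap": 0.04}]' | python3 -m handwheel && echo '[{"tx": 0.0375, "ty": 0.08, "turn": 0.0667, "finger_gap": 0.04}, {"tx": 0.075, "ty": 0.16, "turn": 0.1333, "finger_gap": 0.04}, {"tx": 0.115, "ty": 0.24, "turn": 0.2, "finger_gap": 0.04}, {"tx": 0.155, "ty": 0.32, "turn": 0.2778, "finger_gap": 0.04}, {"tx": 0.195, "ty": 0.4, "turn": 0.3556, "finger_gap": 0.04}, {"tx": 0.225, "ty": 0.4625, "turn": 0.4222, "finger_gap": 0.04}, {"tx": 0.24, "ty": 0.49, "turn": 0.4833, "finger_gap": 0.04}, {"tx": 0.24, "ty": 0.49, "turn": 0.4833, "finger_gap": 0.04}]' | python3 -m handwheel && echo '[{"finger_gap": 0.04}, {"finger_gap": 0.04}, {"finger_gap": 0.04}, {"finger_gap": 0.04}, {"finger_gap": 0.04}, {"finger_gap": 0.04}]' | python3 -m handwheel; python3 -c "
from geo import *
go(.6291,.1679,.0246,86.5)"
```

```text
time_s: 11.77
tool_pos: [0.5411, -0.0306, 0.1376]
tool_rot: [-179.8, -0.1, 130.0]
force: [0.7, -1.3, -1.5]
grip_width: 0.0559
grasp_force: 19.9
time_s: 12.43
tool_pos: [0.6293, 0.1724, 0.1364]
tool_rot: [-179.8, 0.0, 86.7]
force: [-0.0, 0.4, -0.4]
grip_width: 0.0562
grasp_force: 19.9
time_s: 12.93
tool_pos: [0.6302, 0.1665, 0.1398]
tool_rot: [180.0, -0.0, 86.5]
force: [0.0, -0.5, -0.8]
grip_width: 0.0561
grasp_force: 19.9
now 12.9333 [0.6302 0.1665 0.1398] 86.47964424518342 -> row [ 0.0013 -0.0012  0.1152] turn -0.0
```

In the tool's units: 0.115 m / 0.4 = 0.2875, 0.113 m / 0.4 = 0.2825.

```bash
echo '[{"tx": 0.0025, "ty": -0.0025, "tz": 0.075, "finger_gap": 0.04}, {"tx": 0.0025, "ty": -0.0025, "tz": 0.15, "finger_gap": 0.04}, {"tx": 0.0025, "ty": -0.0025, "tz": 0.2125, "finger_gap": 0.04}, {"tx": 0.0025, "ty": -0.0025, "tz": 0.25, "finger_gap": 0.04}, {"tx": 0.0025, "ty": -0.0025, "tz": 0.2725, "finger_gap": 0.04}, {"tx": 0.0025, "ty": -0.0025, "tz": 0.2825, "finger_gap": 0.04}, {"tx": 0.0025, "ty": -0.0025, "tz": 0.2875, "finger_gap": 0.04}, {"tx": 0.0025, "ty": -0.0025, "tz": 0.2875, "finger_gap": 0.04}]' | python3 -m handwheel && echo '[{"finger_gap": 0.04}, {"finger_gap": 0.04}, {"finger_gap": 0.066}, {"finger_gap": 0.068}, {"finger_gap": 0.068}, {"finger_gap": 0.068}]' | python3 -m handwheel && echo '[{"tz": -0.05, "finger_gap": 0.068}, {"tz": -0.125, "finger_gap": 0.068}, {"tz": -0.225, "finger_gap": 0.068}, {"tz": -0.3, "finger_gap": 0.068}, {"tz": -0.3, "finger_gap": 0.068}, {"tz": -0.3, "finger_gap": 0.068}, {"tz": -0.3, "finger_gap": 0.068}]' | python3 -m handwheel; python3 -c "
from geo import *
go(.4433,-.1226,.16,100.7)
c=read_camera('scene');print(plane(cal(c),[[0,0]],0))
ct=cal(read_camera('top'));cs=cal(c)
T=lambda *p:(np.float64(p)+.5)/3.4-.5+[220,100]
S=lambda *p:(np.float64(p)+.5)/3-.5+[165,135]
print(tri(ct,cs,T((226,337),(546,341)),S((571,169),(323,68))), plane(ct,T((226,337),(546,341)),.074))"
```

```text
time_s: 13.6
tool_pos: [0.6291, 0.1692, 0.0283]
tool_rot: [-179.9, -0.1, 86.5]
force: [-8.6, -0.9, 15.7]
grip_width: 0.0556
grasp_force: 20.0
time_s: 14.1
tool_pos: [0.6296, 0.1682, 0.0247]
tool_rot: [180.0, -0.0, 86.5]
force: [1.3, -0.2, 0.8]
grip_width: 0.0668
grasp_force: 0.0
time_s: 14.68
tool_pos: [0.6289, 0.1683, 0.1439]
tool_rot: [-180.0, 0.0, 86.5]
force: [-0.1, -0.1, -1.4]
grip_width: 0.068
grasp_force: 0.0
now 14.6833 [0.6289 0.1683 0.1439] 86.53229444198138 -> row [-0.3016 -0.1676 -0.0161] turn -14.2
[[ 0.1524 -1.7285  0.    ]]
[[ 0.4437  0.1372  0.0737]
 [ 0.4444 -0.122   0.0718]] [[ 0.4441  0.1362  0.074 ]
 [ 0.4444 -0.1221  0.074 ]]
```

The second heel met 16 N before release, so I'll check it in the picture once the arm is away.

In the tool's units: -0.28 m / 0.4 = -0.7, -0.245 m / 0.4 = -0.6125.

```bash
echo '[{"tx": -0.0875, "ty": -0.0475, "tz": -0.025, "finger_gap": 0.087}, {"tx": -0.175, "ty": -0.095, "tz": -0.04, "finger_gap": 0.087}, {"tx": -0.2625, "ty": -0.1425, "tz": -0.04, "finger_gap": 0.087}, {"tx": -0.35, "ty": -0.19, "tz": -0.04, "finger_gap": 0.087}, {"tx": -0.4375, "ty": -0.2375, "tz": -0.04, "finger_gap": 0.087}, {"tx": -0.525, "ty": -0.285, "tz": -0.04, "finger_gap": 0.087}, {"tx": -0.6125, "ty": -0.3325, "tz": -0.04, "finger_gap": 0.087}, {"tx": -0.7, "ty": -0.38, "tz": -0.04, "finger_gap": 0.087}]' | python3 -m handwheel && echo '[{"tx": -0.0513, "ty": -0.039, "turn": -0.0778, "finger_gap": 0.087}, {"tx": -0.0513, "ty": -0.039, "turn": -0.1578, "finger_gap": 0.087}, {"tx": -0.0513, "ty": -0.039, "turn": -0.1578, "finger_gap": 0.087}, {"tx": -0.0513, "ty": -0.039, "turn": -0.1578, "finger_gap": 0.087}, {"tx": -0.0513, "ty": -0.039, "turn": -0.1578, "finger_gap": 0.087}, {"tx": -0.0513, "ty": -0.039, "turn": -0.1578, "finger_gap": 0.087}]' | python3 -m handwheel
python3 - <<'E'
from geo import *
go(.4444,-.122,.16,100.7)
a=[]
for n,(x,y) in(("top",(222,100)),("scene",(295,225))):
    c=read_camera(n)["color"];cv2.imwrite(f"pics/{n}3.png",c);a.append(cv2.resize(c[y:y+90,x:x+110],(400,327),interpolation=cv2.INTER_CUBIC))
cv2.imwrite("pics/g3.png",np.hstack(a))
E
```

```text
time_s: 15.45
tool_pos: [0.4585, -0.1031, 0.1592]
tool_rot: [-179.9, 0.0, 86.6]
force: [1.3, -0.5, 0.3]
grip_width: 0.087
grasp_force: 0.0
time_s: 15.95
tool_pos: [0.4441, -0.1205, 0.1602]
tool_rot: [-179.9, 0.0, 100.7]
force: [-0.2, 0.0, -0.6]
grip_width: 0.087
grasp_force: 0.0
now 15.95 [ 0.4441 -0.1205  0.1602] 100.72407376970499 -> row [-0.0015 -0.      0.0002] turn 0.0
```

View pics/g3.png

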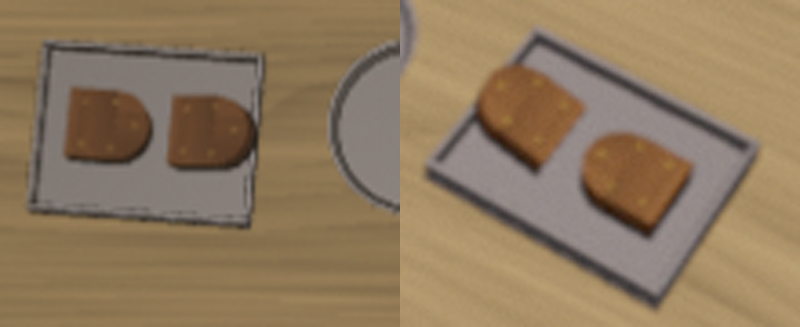

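Both heels are in, but they sit 14 mm too far toward -y, because I applied the grip offset with the wrong sign on placing. Heel 2's round end rides on the tray's end wall at left-crop (250,130). I'll regrip it now and move it about 9 mm inward, before going on to the bottles.

Run:
```python
from geo import *
go(.629,.1683,.16,86.5)
from fit import *
cals=[cal(read_camera(n)) for n in("top","scene")];ims=[cv2.imread(f"pics/{n}3.png") for n in("top","scene")]
for y in(.245,.161): fit("heel",(.633,y,np.radians(-93.5)),ims,cals)
```

```text
now 16.05 [ 0.4441 -0.1208  0.1603] 100.75295799610767 -> row [0.2495 0.2356 0.0003] turn 14.3
heel xy [0.6355 0.2454] yaw -96.8 z0 0.0051 1-IoU [0.144 0.192]
heel xy [0.6281 0.1609] yaw -94.0 z0 0.0145 1-IoU [0.15  0.178]
```

In the tool's units: 0.232 m / 0.4 = 0.58, 0.218 m / 0.4 = 0.545, 14.3 degrees / 90 = 0.1589.

```bash
echo '[{"tx": 0.0725, "ty": 0.0675, "finger_gap": 0.07}, {"tx": 0.145, "ty": 0.135, "finger_gap": 0.07}, {"tx": 0.2175, "ty": 0.2025, "finger_gap": 0.07}, {"tx": 0.29, "ty": 0.27, "finger_gap": 0.07}, {"tx": 0.3625, "ty": 0.3375, "finger_gap": 0.07}, {"tx": 0.435, "ty": 0.405, "finger_gap": 0.07}, {"tx": 0.5075, "ty": 0.475, "turn": 0.0778, "finger_gap": 0.07}, {"tx": 0.58, "ty": 0.545, "turn": 0.1589, "finger_gap": 0.07}]' | python3 -m handwheel && echo '[{"tx": 0.0425, "ty": 0.0443, "finger_gap": 0.07}, {"tx": 0.0425, "ty": 0.0443, "finger_gap": 0.07}, {"tx": 0.0425, "ty": 0.0443, "finger_gap": 0.07}, {"tx": 0.0425, "ty": 0.0443, "finger_gap": 0.07}, {"tx": 0.0425, "ty": 0.0443, "finger_gap": 0.07}, {"tx": 0.0425, "ty": 0.0443, "finger_gap": 0.07}, {"tx": 0.0425, "ty": 0.0443, "finger_gap": 0.07}]' | python3 -m handwheel; python3 -c "
from geo import *
go(.629,.1683,.025,86.5)"
```

```text
time_s: 16.82
tool_pos: [0.6156, 0.1494, 0.1602]
tool_rot: [-180.0, -0.0, 86.3]
force: [1.0, -0.6, 0.7]
grip_width: 0.0703
grasp_force: 0.0
time_s: 17.4
tool_pos: [0.6333, 0.1619, 0.1611]
tool_rot: [180.0, -0.0, 86.5]
force: [-0.0, 0.2, -0.1]
grip_width: 0.07
grasp_force: 0.0
now 17.4 [0.6333 0.1619 0.1611] 86.4733166437682 -> row [ 0.0062 -0.0047  0.1361] turn -0.0
```

In the tool's units: 0.136 m / 0.4 = 0.34, 0.127 m / 0.4 = 0.3175.

```bash
echo '[{"tx": 0.0155, "ty": -0.0118, "tz": 0.075, "finger_gap": 0.07}, {"tx": 0.0155, "ty": -0.0118, "tz": 0.15, "finger_gap": 0.07}, {"tx": 0.0155, "ty": -0.0118, "tz": 0.2375, "finger_gap": 0.07}, {"tx": 0.0155, "ty": -0.0118, "tz": 0.2875, "finger_gap": 0.07}, {"tx": 0.0155, "ty": -0.0118, "tz": 0.3175, "finger_gap": 0.07}, {"tx": 0.0155, "ty": -0.0118, "tz": 0.34, "finger_gap": 0.07}, {"tx": 0.0155, "ty": -0.0118, "tz": 0.34, "finger_gap": 0.07}, {"tx": 0.0155, "ty": -0.0118, "tz": 0.34, "finger_gap": 0.07}]' | python3 -m handwheel && echo '[{"finger_gap": 0.04}, {"finger_gap": 0.04}, {"finger_gap": 0.04}, {"finger_gap": 0.04}, {"finger_gap": 0.04}, {"finger_gap": 0.04}]' | python3 -m handwheel 15 && echo '[{"tz": -0.025, "finger_gap": 0.04}, {"tz": -0.05, "finger_gap": 0.04}, {"tx": 0.01, "tz": -0.05, "finger_gap": 0.04}, {"tx": 0.0225, "tz": -0.05, "finger_gap": 0.04}, {"tx": 0.0225, "tz": -0.05, "finger_gap": 0.04}, {"tx": 0.0225, "tz": -0.05, "finger_gap": 0.04}, {"tx": 0.0225, "tz": -0.05, "finger_gap": 0.04}]' | python3 -m handwheel; python3 -c "
from geo import *
go(.629,.177,.026,86.5)"
```

```text
time_s: 18.07
tool_pos: [0.6301, 0.1694, 0.0258]
tool_rot: [179.9, -0.0, 86.5]
force: [0.5, -0.0, 0.1]
grip_width: 0.07
grasp_force: 0.0
time_s: 18.57
tool_pos: [0.6298, 0.1697, 0.0256]
tool_rot: [179.9, -0.0, 86.6]
force: [-0.4, 1.5, 5.4]
grip_width: 0.0557
grasp_force: 15.0
time_s: 19.15
tool_pos: [0.6292, 0.1786, 0.044]
tool_rot: [-179.9, 0.0, 86.6]
force: [0.5, -0.2, -1.0]
grip_width: 0.056
grasp_force: 15.0
now 19.15 [0.6292 0.1786 0.044 ] 86.59470631751782 -> row [-0.0016 -0.0002  0.018 ] turn 0.1
```

The rows are not in the units I measure in: shifts go in shares of 0.4 m and turns go in shares of pi/2 rad. I convert before sending: 0.018 m / 0.4 = 0.045, 0.017 m / 0.4 = 0.0425.

```bash
echo '[{"tz": 0.015, "finger_gap": 0.04}, {"tz": 0.025, "finger_gap": 0.04}, {"tz": 0.035, "finger_gap": 0.04}, {"tz": 0.0425, "finger_gap": 0.04}, {"tz": 0.045, "finger_gap": 0.04}, {"tz": 0.045, "finger_gap": 0.04}, {"tz": 0.045, "finger_gap": 0.04}]' | python3 -m handwheel && echo '[{"finger_gap": 0.066}, {"finger_gap": 0.068}, {"finger_gap": 0.068}, {"finger_gap": 0.068}]' | python3 -m handwheel && echo '[{"tz": -0.075, "finger_gap": 0.068}, {"tz": -0.15, "finger_gap": 0.068}, {"tz": -0.25, "finger_gap": 0.068}, {"tz": -0.3, "finger_gap": 0.068}, {"ty": -0.1, "tz": -0.3, "finger_gap": 0.07}, {"ty": -0.2, "tz": -0.3, "finger_gap": 0.07}, {"ty": -0.3, "tz": -0.3, "finger_gap": 0.07}, {"ty": -0.375, "tz": -0.3, "finger_gap": 0.07}]' | python3 -m handwheel && echo '[{"tx": -0.0875, "finger_gap": 0.087}, {"tx": -0.1875, "finger_gap": 0.087}, {"tx": -0.2875, "finger_gap": 0.087}, {"tx": -0.3875, "finger_gap": 0.087}, {"tx": -0.4875, "finger_gap": 0.087}, {"tx": -0.4875, "finger_gap": 0.087}, {"tx": -0.4875, "finger_gap": 0.087}]' | python3 -m handwheel
python3 - <<'E'
from geo import *
go(.4444,-.122,.16,100.7)
a=[]
for n,(x,y) in(("top",(222,100)),("scene",(295,225))):
    c=read_camera(n)["color"];cv2.imwrite(f"pics/{n}4.png",c);a.append(cv2.resize(c[y:y+90,x:x+110],(400,327),interpolation=cv2.INTER_CUBIC))
cv2.imwrite("pics/g4.png",np.hstack(a))
from fit import *
cals=[cal(read_camera(n)) for n in("top","scene")];ims=[cv2.imread(f"pics/{n}4.png") for n in("top","scene")]
for y in(.245,.17): fit("heel",(.633,y,np.radians(-93.5)),ims,cals)
E
```

```text
time_s: 19.73
tool_pos: [0.6298, 0.1784, 0.0265]
tool_rot: [180.0, -0.0, 86.6]
force: [0.6, -1.3, -1.6]
grip_width: 0.0562
grasp_force: 15.0
time_s: 20.07
tool_pos: [0.63, 0.1785, 0.0269]
tool_rot: [180.0, -0.0, 86.6]
force: [-0.4, 0.2, 0.8]
grip_width: 0.0669
grasp_force: 0.0
time_s: 20.73
tool_pos: [0.477, 0.1875, 0.1463]
tool_rot: [-179.9, -0.0, 86.6]
force: [-0.0, 1.5, 0.1]
grip_width: 0.0699
grasp_force: 0.0
time_s: 21.32
tool_pos: [0.4683, -0.0096, 0.147]
tool_rot: [179.9, -0.1, 86.2]
force: [-0.3, 0.7, 0.9]
grip_width: 0.0865
grasp_force: 0.0
now 21.3167 [ 0.4683 -0.0096  0.147 ] 86.2367543429651 -> row [-0.1137 -0.0164 -0.013 ] turn -14.5
heel xy [0.6357 0.2456] yaw -93.5 z0 0.004 1-IoU [0.144 0.191]
heel xy [0.6298 0.1677] yaw -92.3 z0 0.0038 1-IoU [0.131 0.192]
```

View pics/g4.png

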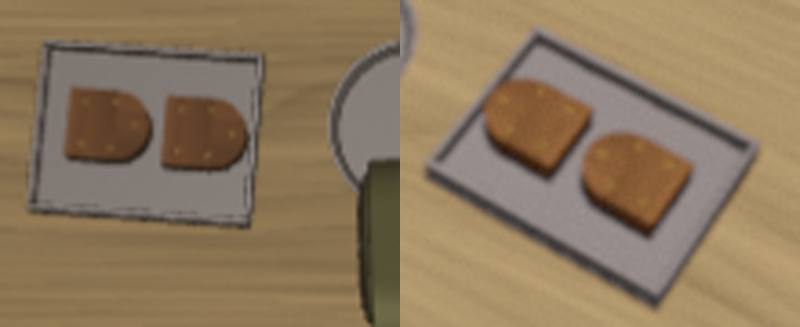

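Both heels now lie flat at (108,125) and (205,132) in the left crop, with equal fitted heights, a gap between them and both inside the walls. Next, the right-hand bottle.

In the tool's units: -0.114 m / 0.4 = -0.285, -0.105 m / 0.4 = -0.2625, -14.5 degrees / 90 = -0.1611.

```bash
echo '[{"tx": -0.0875, "ty": -0.0125, "tz": -0.03, "turn": -0.0778, "finger_gap": 0.087}, {"tx": -0.175, "ty": -0.025, "tz": -0.03, "turn": -0.1611, "finger_gap": 0.087}, {"tx": -0.2625, "ty": -0.0375, "tz": -0.03, "turn": -0.1611, "finger_gap": 0.087}, {"tx": -0.285, "ty": -0.0413, "tz": -0.03, "turn": -0.1611, "finger_gap": 0.087}, {"tx": -0.285, "ty": -0.0413, "tz": -0.03, "turn": -0.1611, "finger_gap": 0.087}, {"tx": -0.285, "ty": -0.0413, "tz": -0.03, "turn": -0.1611, "finger_gap": 0.087}, {"tx": -0.285, "ty": -0.0413, "tz": -0.03, "turn": -0.1611, "finger_gap": 0.087}, {"tx": -0.285, "ty": -0.0413, "tz": -0.03, "turn": -0.1611, "finger_gap": 0.087}]' | python3 -m handwheel; echo '[{"finger_gap": 0.087}, {"finger_gap": 0.087}, {"finger_gap": 0.087}]' | python3 -m handwheel; python3 -c "
from geo import *
go(.4444,-.122,.027,100.7)"
```

```text
time_s: 22.18
tool_pos: [0.4455, -0.1179, 0.1584]
tool_rot: [-180.0, -0.0, 101.3]
force: [-0.3, -0.0, -0.1]
grip_width: 0.0871
grasp_force: 0.0
time_s: 22.43
tool_pos: [0.4452, -0.1194, 0.1585]
tool_rot: [-180.0, 0.0, 101.1]
force: [-1.4, -0.1, 0.2]
grip_width: 0.087
grasp_force: 0.0
now 22.4333 [ 0.4452 -0.1194  0.1585] 101.1357969219139 -> row [-0.0024 -0.0012  0.1315] turn 0.4
```

In the tool's units: 0.131 m / 0.4 = 0.3275, 0.124 m / 0.4 = 0.31, 0.4 degrees / 90 = 0.0044.

```bash
echo '[{"tx": -0.006, "ty": -0.003, "tz": 0.075, "turn": 0.0044, "finger_gap": 0.087}, {"tx": -0.006, "ty": -0.003, "tz": 0.15, "turn": 0.0044, "finger_gap": 0.087}, {"tx": -0.006, "ty": -0.003, "tz": 0.225, "turn": 0.0044, "finger_gap": 0.087}, {"tx": -0.006, "ty": -0.003, "tz": 0.275, "turn": 0.0044, "finger_gap": 0.087}, {"tx": -0.006, "ty": -0.003, "tz": 0.31, "turn": 0.0044, "finger_gap": 0.087}, {"tx": -0.006, "ty": -0.003, "tz": 0.3275, "turn": 0.0044, "finger_gap": 0.087}, {"tx": -0.006, "ty": -0.003, "tz": 0.3275, "turn": 0.0044, "finger_gap": 0.087}, {"tx": -0.006, "ty": -0.003, "tz": 0.3275, "turn": 0.0044, "finger_gap": 0.087}]' | python3 -m handwheel && echo '[{"finger_gap": 0.06}, {"finger_gap": 0.054}, {"finger_gap": 0.048}, {"finger_gap": 0.042}, {"finger_gap": 0.036}, {"finger_gap": 0.03}, {"finger_gap": 0.03}, {"finger_gap": 0.03}]' | python3 -m handwheel 15; python3 -c "
from geo import *
go(.624,-.2505,.15,100.7)"
```

```text
time_s: 23.1
tool_pos: [0.4446, -0.1227, 0.0279]
tool_rot: [180.0, 0.0, 100.7]
force: [-0.0, 0.1, -0.0]
grip_width: 0.0866
grasp_force: 0.0
time_s: 23.77
tool_pos: [0.4443, -0.1226, 0.0276]
tool_rot: [180.0, -0.0, 100.7]
force: [0.4, -0.4, -0.4]
grip_width: 0.0416
grasp_force: 0.0
now 23.7667 [ 0.4443 -0.1226  0.0276] 100.66771630243898 -> row [-0.159   0.1529 -0.1224] turn -0.0
```

Not yet closed on the bottle (41.6 mm), so a few more rows.

In the tool's units: -0.122 m / 0.4 = -0.305, -0.12 m / 0.4 = -0.3.

```bash
echo '[{"finger_gap": 0.03}, {"finger_gap": 0.03}, {"finger_gap": 0.03}, {"finger_gap": 0.03}, {"finger_gap": 0.03}, {"finger_gap": 0.03}]' | python3 -m handwheel 15 && echo '[{"tz": -0.05, "finger_gap": 0.03}, {"tz": -0.125, "finger_gap": 0.03}, {"tz": -0.2125, "finger_gap": 0.03}, {"tz": -0.3, "finger_gap": 0.03}, {"tz": -0.305, "finger_gap": 0.03}, {"tz": -0.305, "finger_gap": 0.03}, {"tz": -0.305, "finger_gap": 0.03}]' | python3 -m handwheel; python3 -c "
from geo import *
go(.624,-.2505,.15,100.7)"
```

```text
time_s: 24.27
tool_pos: [0.4443, -0.1226, 0.0276]
tool_rot: [180.0, -0.0, 100.7]
force: [-0.5, 0.6, 1.6]
grip_width: 0.0393
grasp_force: 15.0
time_s: 24.85
tool_pos: [0.4438, -0.1223, 0.149]
tool_rot: [-180.0, -0.1, 100.7]
force: [0.1, -0.2, -1.0]
grip_width: 0.04
grasp_force: 15.0
now 24.85 [ 0.4438 -0.1223  0.149 ] 100.67992408549999 -> row [-0.1594  0.1533 -0.001 ] turn -0.0
```

In the tool's units: -0.1594 m / 0.4 = -0.3985, 0.1533 m / 0.4 = 0.3833.

```bash
echo '[{"tx": -0.05, "ty": 0.05, "finger_gap": 0.03}, {"tx": -0.1125, "ty": 0.1075, "finger_gap": 0.03}, {"tx": -0.175, "ty": 0.17, "finger_gap": 0.03}, {"tx": -0.2425, "ty": 0.2325, "finger_gap": 0.03}, {"tx": -0.3075, "ty": 0.295, "finger_gap": 0.03}, {"tx": -0.37, "ty": 0.355, "finger_gap": 0.03}, {"tx": -0.3985, "ty": 0.3833, "finger_gap": 0.03}, {"tx": -0.3985, "ty": 0.3833, "finger_gap": 0.03}]' | python3 -m handwheel && echo '[{"finger_gap": 0.03}, {"finger_gap": 0.03}, {"finger_gap": 0.03}, {"finger_gap": 0.03}, {"finger_gap": 0.03}]' | python3 -m handwheel; python3 -c "
from geo import *
go(.624,-.2505,.0328,100.7)"
```

```text
time_s: 25.52
tool_pos: [0.6249, -0.2536, 0.1456]
tool_rot: [-179.7, 0.1, 100.5]
force: [-1.6, 0.1, -1.4]
grip_width: 0.0398
grasp_force: 15.0
time_s: 25.93
tool_pos: [0.6242, -0.25, 0.1498]
tool_rot: [180.0, -0.1, 100.7]
force: [0.3, 0.1, -0.5]
grip_width: 0.0398
grasp_force: 15.0
now 25.9333 [ 0.6242 -0.25    0.1498] 100.70769697745386 -> row [-0.0005 -0.0003  0.117 ] turn 0.0
```

In the tool's units: 0.1165 m / 0.4 = 0.2913, 0.114 m / 0.4 = 0.285.

```bash
echo '[{"tz": 0.075, "finger_gap": 0.03}, {"tz": 0.15, "finger_gap": 0.03}, {"tz": 0.2125, "finger_gap": 0.03}, {"tz": 0.25, "finger_gap": 0.03}, {"tz": 0.2725, "finger_gap": 0.03}, {"tz": 0.285, "finger_gap": 0.03}, {"tz": 0.2913, "finger_gap": 0.03}, {"tz": 0.2913, "finger_gap": 0.03}]' | python3 -m handwheel && echo '[{"finger_gap": 0.03}, {"finger_gap": 0.03}, {"finger_gap": 0.046}, {"finger_gap": 0.052}, {"finger_gap": 0.06}, {"finger_gap": 0.06}]' | python3 -m handwheel && echo '[{"tz": -0.05, "finger_gap": 0.06}, {"tz": -0.125, "finger_gap": 0.06}, {"tz": -0.2125, "finger_gap": 0.06}, {"tz": -0.3, "finger_gap": 0.06}, {"tz": -0.325, "finger_gap": 0.06}, {"tz": -0.325, "finger_gap": 0.06}, {"tz": -0.325, "finger_gap": 0.06}]' | python3 -m handwheel; python3 -c "
from geo import *
go(.444,.1365,.16,100.7)"
```

```text
time_s: 26.6
tool_pos: [0.625, -0.2512, 0.0338]
tool_rot: [179.9, 0.0, 100.7]
force: [-0.6, 0.4, -0.4]
grip_width: 0.0399
grasp_force: 15.0
time_s: 27.1
tool_pos: [0.6247, -0.251, 0.0334]
tool_rot: [180.0, 0.0, 100.7]
force: [1.3, 0.6, -0.4]
grip_width: 0.0564
grasp_force: 0.0
time_s: 27.68
tool_pos: [0.6246, -0.2508, 0.1632]
tool_rot: [179.9, -0.0, 100.7]
force: [0.8, 0.6, -1.1]
grip_width: 0.0598
grasp_force: 0.0
now 27.6833 [ 0.6246 -0.2508  0.1632] 100.67337602629544 -> row [ 0.4141 -0.1057  0.0032] turn -0.0
```

In the tool's units: 0.294 m / 0.4 = 0.735, 0.258 m / 0.4 = 0.645.

```bash
echo '[{"tx": 0.09, "ty": -0.0225, "finger_gap": 0.087}, {"tx": 0.1825, "ty": -0.045, "finger_gap": 0.087}, {"tx": 0.275, "ty": -0.07, "finger_gap": 0.087}, {"tx": 0.3675, "ty": -0.095, "finger_gap": 0.087}, {"tx": 0.46, "ty": -0.1175, "finger_gap": 0.087}, {"tx": 0.5525, "ty": -0.14, "finger_gap": 0.087}, {"tx": 0.645, "ty": -0.165, "finger_gap": 0.087}, {"tx": 0.735, "ty": -0.1875, "finger_gap": 0.087}]' | python3 -m handwheel && echo '[{"tx": 0.09, "ty": -0.0225, "finger_gap": 0.087}, {"tx": 0.1825, "ty": -0.045, "finger_gap": 0.087}, {"tx": 0.275, "ty": -0.07, "finger_gap": 0.087}, {"tx": 0.3, "ty": -0.0775, "finger_gap": 0.087}, {"tx": 0.3, "ty": -0.0775, "finger_gap": 0.087}, {"tx": 0.3, "ty": -0.0775, "finger_gap": 0.087}, {"tx": 0.3, "ty": -0.0775, "finger_gap": 0.087}, {"tx": 0.3, "ty": -0.0775, "finger_gap": 0.087}]' | python3 -m handwheel
python3 - <<'E'
from geo import *
go(.444,.1365,.0275,100.7)
c=read_camera("scene")["color"];cv2.imwrite("pics/scene5.png",c);cv2.imwrite("pics/g5.png",cv2.resize(c[120:320,160:420],None,fx=2.6,fy=2.6,interpolation=cv2.INTER_CUBIC))
E
```

```text
time_s: 28.35
tool_pos: [0.4937, 0.0261, 0.1611]
tool_rot: [-179.8, 0.0, 100.7]
force: [-0.1, 0.2, 0.0]
grip_width: 0.087
grasp_force: 0.0
time_s: 29.02
tool_pos: [0.4439, 0.1347, 0.1625]
tool_rot: [-180.0, 0.1, 100.5]
force: [0.6, -0.3, -0.3]
grip_width: 0.0867
grasp_force: 0.0
now 29.0167 [0.4439 0.1347 0.1625] 100.51310949794828 -> row [0.0018 0.0004 0.135 ] turn -0.2
```

View pics/g5.png

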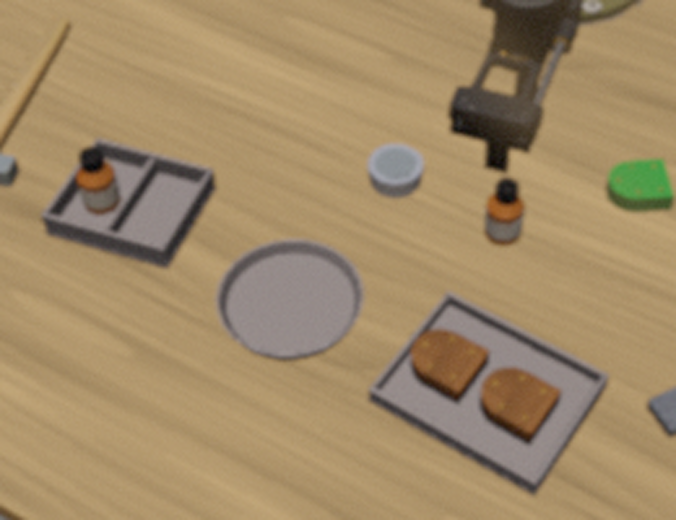

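Bottle 1 stands upright in the left bay at (98,180), and the heels are unchanged. The gripper is above bottle 2 at (505,212). Grasp it.

In the tool's units: 0.135 m / 0.4 = 0.3375, 0.128 m / 0.4 = 0.32.

```bash
echo '[{"tx": 0.0045, "tz": 0.075, "finger_gap": 0.087}, {"tx": 0.0045, "tz": 0.15, "finger_gap": 0.087}, {"tx": 0.0045, "tz": 0.225, "finger_gap": 0.087}, {"tx": 0.0045, "tz": 0.2825, "finger_gap": 0.087}, {"tx": 0.0045, "tz": 0.32, "finger_gap": 0.087}, {"tx": 0.0045, "tz": 0.3375, "finger_gap": 0.087}, {"tx": 0.0045, "tz": 0.3375, "finger_gap": 0.087}, {"tx": 0.0045, "tz": 0.3375, "finger_gap": 0.087}]' | python3 -m handwheel && echo '[{"finger_gap": 0.06}, {"finger_gap": 0.05}, {"finger_gap": 0.045}, {"finger_gap": 0.042}, {"finger_gap": 0.036}, {"finger_gap": 0.03}, {"finger_gap": 0.03}, {"finger_gap": 0.03}]' | python3 -m handwheel 15 && echo '[{"finger_gap": 0.03}, {"finger_gap": 0.03}, {"finger_gap": 0.03}, {"finger_gap": 0.03}, {"finger_gap": 0.03}]' | python3 -m handwheel && echo '[{"tz": -0.05, "finger_gap": 0.03}, {"tz": -0.125, "finger_gap": 0.03}, {"tz": -0.2125, "finger_gap": 0.03}, {"tz": -0.3, "finger_gap": 0.03}, {"tz": -0.33, "finger_gap": 0.03}, {"tz": -0.33, "finger_gap": 0.03}, {"tz": -0.33, "finger_gap": 0.03}]' | python3 -m handwheel; python3 -c "
from geo import *
go(.6114,-.1837,.16,100.7)"
```

```text
time_s: 29.73
tool_pos: [0.444, 0.1375, 0.0284]
tool_rot: [180.0, 0.0, 100.6]
force: [-0.8, 0.1, -0.2]
grip_width: 0.0867
grasp_force: 0.0
time_s: 30.4
tool_pos: [0.4433, 0.1381, 0.0281]
tool_rot: [180.0, -0.0, 100.7]
force: [-0.6, -0.5, -0.7]
grip_width: 0.0418
grasp_force: 0.0
time_s: 30.82
tool_pos: [0.4433, 0.1381, 0.0281]
tool_rot: [-180.0, -0.0, 100.7]
force: [-0.7, -0.3, -0.1]
grip_width: 0.0391
grasp_force: 15.0
time_s: 31.4
tool_pos: [0.4433, 0.1383, 0.16]
tool_rot: [180.0, -0.1, 100.7]
force: [-1.1, 1.0, -1.6]
grip_width: 0.0395
grasp_force: 15.0
now 31.4 [0.4433 0.1383 0.16  ] 100.68085626482747 -> row [-0.3475  0.1056 -0.    ] turn -0.0
```

In the tool's units: -0.26 m / 0.4 = -0.65, -0.225 m / 0.4 = -0.5625.

```bash
echo '[{"tx": -0.05, "ty": 0.015, "finger_gap": 0.03}, {"tx": -0.125, "ty": 0.0375, "finger_gap": 0.03}, {"tx": -0.2125, "ty": 0.065, "finger_gap": 0.03}, {"tx": -0.3, "ty": 0.0913, "finger_gap": 0.03}, {"tx": -0.3875, "ty": 0.1175, "finger_gap": 0.03}, {"tx": -0.475, "ty": 0.145, "finger_gap": 0.03}, {"tx": -0.5625, "ty": 0.17, "finger_gap": 0.03}, {"tx": -0.65, "ty": 0.1975, "finger_gap": 0.03}]' | python3 -m handwheel && echo '[{"tx": -0.075, "ty": 0.0225, "finger_gap": 0.03}, {"tx": -0.15, "ty": 0.045, "finger_gap": 0.03}, {"tx": -0.2, "ty": 0.06, "finger_gap": 0.03}, {"tx": -0.2188, "ty": 0.0665, "finger_gap": 0.03}, {"tx": -0.2188, "ty": 0.0665, "finger_gap": 0.03}, {"tx": -0.2188, "ty": 0.0665, "finger_gap": 0.03}, {"tx": -0.2188, "ty": 0.0665, "finger_gap": 0.03}, {"tx": -0.2188, "ty": 0.0665, "finger_gap": 0.03}]' | python3 -m handwheel; python3 -c "
from geo import *
go(.6114,-.1837,.0335,100.7)"
```

```text
time_s: 32.07
tool_pos: [0.5681, -0.1042, 0.1573]
tool_rot: [-179.8, -0.0, 100.7]
force: [0.1, 0.8, -0.1]
grip_width: 0.0393
grasp_force: 15.0
time_s: 32.73
tool_pos: [0.6112, -0.1816, 0.1596]
tool_rot: [-180.0, -0.1, 100.8]
force: [-0.2, -0.2, -0.5]
grip_width: 0.0397
grasp_force: 15.0
now 32.7333 [ 0.6112 -0.1816  0.1596] 100.80672177746033 -> row [-0.0021 -0.0002  0.1261] turn 0.1
```

In the tool's units: 0.126 m / 0.4 = 0.315, 0.123 m / 0.4 = 0.3075.

```bash
echo '[{"tx": -0.005, "tz": 0.075, "finger_gap": 0.03}, {"tx": -0.005, "tz": 0.15, "finger_gap": 0.03}, {"tx": -0.005, "tz": 0.225, "finger_gap": 0.03}, {"tx": -0.005, "tz": 0.2675, "finger_gap": 0.03}, {"tx": -0.005, "tz": 0.2925, "finger_gap": 0.03}, {"tx": -0.005, "tz": 0.3075, "finger_gap": 0.03}, {"tx": -0.005, "tz": 0.315, "finger_gap": 0.03}, {"tx": -0.005, "tz": 0.315, "finger_gap": 0.03}]' | python3 -m handwheel && echo '[{"finger_gap": 0.03}, {"finger_gap": 0.03}, {"finger_gap": 0.046}, {"finger_gap": 0.052}, {"finger_gap": 0.06}, {"finger_gap": 0.06}]' | python3 -m handwheel && echo '[{"tz": -0.05, "finger_gap": 0.06}, {"tz": -0.125, "finger_gap": 0.06}, {"tz": -0.2125, "finger_gap": 0.06}, {"tz": -0.3, "finger_gap": 0.06}, {"tz": -0.325, "finger_gap": 0.06}, {"tz": -0.325, "finger_gap": 0.06}, {"tz": -0.325, "finger_gap": 0.06}]' | python3 -m handwheel; python3 -c "
from geo import *
go(.4348,.0009,.14,100.7)"
```

```text
time_s: 33.4
tool_pos: [0.6123, -0.1855, 0.0347]
tool_rot: [179.9, 0.0, 100.7]
force: [0.3, 0.4, -0.5]
grip_width: 0.0396
grasp_force: 15.0
time_s: 33.9
tool_pos: [0.612, -0.1859, 0.0345]
tool_rot: [180.0, 0.0, 100.7]
force: [-0.1, 0.4, -0.3]
grip_width: 0.056
grasp_force: 0.0
time_s: 34.48
tool_pos: [0.6119, -0.1857, 0.1641]
tool_rot: [180.0, -0.0, 100.7]
force: [0.3, 0.2, -0.9]
grip_width: 0.0599
grasp_force: 0.0
now 34.4833 [ 0.6119 -0.1857  0.1641] 100.67678229352738 -> row [ 0.2161 -0.1394  0.0241] turn -0.0
```

In the tool's units: 0.216 m / 0.4 = 0.54, 0.204 m / 0.4 = 0.51.

```bash
echo '[{"tx": 0.085, "ty": -0.055, "finger_gap": 0.087}, {"tx": 0.17, "ty": -0.11, "finger_gap": 0.087}, {"tx": 0.255, "ty": -0.165, "finger_gap": 0.087}, {"tx": 0.34, "ty": -0.22, "finger_gap": 0.087}, {"tx": 0.425, "ty": -0.275, "finger_gap": 0.087}, {"tx": 0.51, "ty": -0.33, "finger_gap": 0.087}, {"tx": 0.54, "ty": -0.3475, "finger_gap": 0.087}, {"tx": 0.54, "ty": -0.3475, "tz": 0.05, "finger_gap": 0.087}]' | python3 -m handwheel && echo '[{"tz": 0.05, "finger_gap": 0.087}, {"tz": 0.125, "finger_gap": 0.087}, {"tz": 0.175, "finger_gap": 0.087}, {"tz": 0.175, "finger_gap": 0.087}, {"tz": 0.175, "finger_gap": 0.087}, {"tz": 0.175, "finger_gap": 0.087}, {"tz": 0.175, "finger_gap": 0.087}]' | python3 -m handwheel
python3 - <<'E'
from geo import *
go(.4348,.0009,.022,100.7)
c=read_camera("scene")["color"];cv2.imwrite("pics/scene6.png",c);cv2.imwrite("pics/g6.png",cv2.resize(c[90:290,160:420],None,fx=2.6,fy=2.6,interpolation=cv2.INTER_CUBIC))
E
```

```text
time_s: 35.15
tool_pos: [0.4338, 0.0058, 0.1447]
tool_rot: [179.8, -0.3, 101.2]
force: [1.0, -0.3, 0.5]
grip_width: 0.087
grasp_force: 0.0
time_s: 35.73
tool_pos: [0.436, 0.0009, 0.075]
tool_rot: [179.9, -0.0, 100.7]
force: [-0.1, -0.2, -0.3]
grip_width: 0.0869
grasp_force: 0.0
now 35.7333 [0.436  0.0009 0.075 ] 100.68007561570633 -> row [ 0.0002 -0.0012  0.053 ] turn -0.0
```

View pics/g6.png

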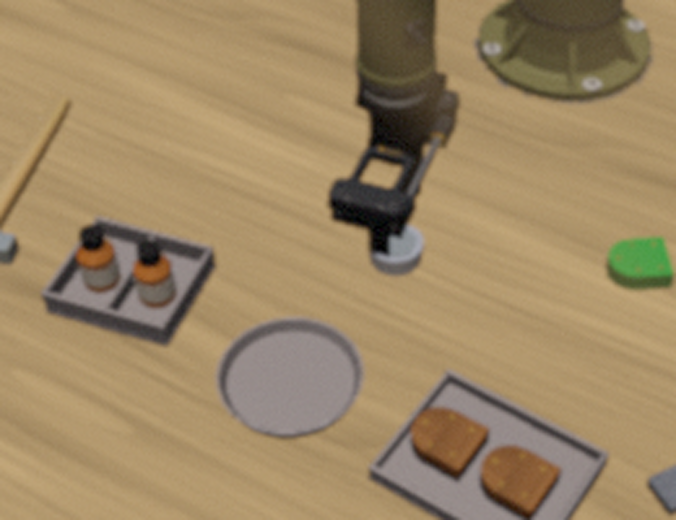

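Both bottles stand upright, one per bay, at (97,258) and (153,273). The gripper straddles the tin at (397,248). Grasp it.

In the tool's units: 0.053 m / 0.4 = 0.1325, 0.048 m / 0.4 = 0.12.

```bash
echo '[{"ty": -0.0025, "tz": 0.05, "finger_gap": 0.087}, {"ty": -0.0025, "tz": 0.095, "finger_gap": 0.087}, {"ty": -0.0025, "tz": 0.12, "finger_gap": 0.087}, {"ty": -0.0025, "tz": 0.1325, "finger_gap": 0.087}, {"ty": -0.0025, "tz": 0.1325, "finger_gap": 0.087}, {"ty": -0.0025, "tz": 0.1325, "finger_gap": 0.087}]' | python3 -m handwheel && echo '[{"finger_gap": 0.07}, {"finger_gap": 0.06}, {"finger_gap": 0.045}, {"finger_gap": 0.045}, {"finger_gap": 0.045}, {"finger_gap": 0.045}, {"finger_gap": 0.045}, {"finger_gap": 0.045}]' | python3 -m handwheel 15 && echo '[{"tz": -0.05, "finger_gap": 0.045}, {"tz": -0.125, "finger_gap": 0.045}, {"tz": -0.2, "finger_gap": 0.045}, {"tz": -0.2, "finger_gap": 0.045}, {"tz": -0.2, "finger_gap": 0.045}, {"tz": -0.2, "finger_gap": 0.045}]' | python3 -m handwheel; python3 -c "
from geo import *
go(.6382,-.0018,.1)"
```

```text
time_s: 36.28
tool_pos: [0.4348, 0.0006, 0.0217]
tool_rot: [179.9, -0.0, 100.7]
force: [-0.0, -0.8, 0.9]
grip_width: 0.087
grasp_force: 0.0
time_s: 36.95
tool_pos: [0.4344, 0.0007, 0.0213]
tool_rot: [180.0, -0.0, 100.7]
force: [-1.6, 0.5, 3.2]
grip_width: 0.0597
grasp_force: 15.0
time_s: 37.45
tool_pos: [0.4335, 0.0008, 0.1004]
tool_rot: [-180.0, -0.0, 100.7]
force: [-0.2, 0.6, -0.6]
grip_width: 0.0595
grasp_force: 15.0
now 37.45 [0.4335 0.0008 0.1004] 100.68476241528097 -> row [-0.0405  0.2006  0.0004] turn 0
```

In the tool's units: 0.2006 m / 0.4 = 0.5015, 0.175 m / 0.4 = 0.4375.

```bash
echo '[{"tx": -0.0125, "ty": 0.0625, "finger_gap": 0.045}, {"tx": -0.03, "ty": 0.15, "finger_gap": 0.045}, {"tx": -0.05, "ty": 0.245, "finger_gap": 0.045}, {"tx": -0.07, "ty": 0.3425, "finger_gap": 0.045}, {"tx": -0.0875, "ty": 0.4375, "finger_gap": 0.045}, {"tx": -0.1013, "ty": 0.5015, "finger_gap": 0.045}, {"tx": -0.1013, "ty": 0.5015, "finger_gap": 0.045}, {"tx": -0.1013, "ty": 0.5015, "finger_gap": 0.045}]' | python3 -m handwheel && echo '[{"finger_gap": 0.045}, {"finger_gap": 0.045}, {"finger_gap": 0.045}, {"finger_gap": 0.045}]' | python3 -m handwheel; python3 -c "
from geo import *
go(.6382,-.0018,.0266)"
```

```text
time_s: 38.12
tool_pos: [0.6381, -0.0035, 0.0977]
tool_rot: [-179.7, 0.2, 100.6]
force: [-0.6, 0.0, -1.5]
grip_width: 0.0595
grasp_force: 15.0
time_s: 38.45
tool_pos: [0.6381, -0.0017, 0.1012]
tool_rot: [180.0, -0.1, 100.7]
force: [0.5, 0.0, -1.4]
grip_width: 0.0595
grasp_force: 15.0
now 38.45 [ 0.6381 -0.0017  0.1012] 100.67280937724945 -> row [-0.0001  0.0001  0.0746] turn 0
```

In the tool's units: 0.0746 m / 0.4 = 0.1865, 0.073 m / 0.4 = 0.1825.

```bash
echo '[{"tz": 0.05, "finger_gap": 0.045}, {"tz": 0.1, "finger_gap": 0.045}, {"tz": 0.145, "finger_gap": 0.045}, {"tz": 0.17, "finger_gap": 0.045}, {"tz": 0.1825, "finger_gap": 0.045}, {"tz": 0.1865, "finger_gap": 0.045}, {"tz": 0.1865, "finger_gap": 0.045}]' | python3 -m handwheel && echo '[{"finger_gap": 0.045}, {"finger_gap": 0.066}, {"finger_gap": 0.07}, {"finger_gap": 0.073}, {"finger_gap": 0.073}]' | python3 -m handwheel && echo '[{"tz": -0.05, "finger_gap": 0.073}, {"tz": -0.125, "finger_gap": 0.073}, {"tz": -0.225, "finger_gap": 0.073}, {"tz": -0.325, "finger_gap": 0.073}, {"ty": -0.1, "tz": -0.375, "finger_gap": 0.073}, {"ty": -0.2, "tz": -0.375, "finger_gap": 0.073}, {"ty": -0.3, "tz": -0.375, "finger_gap": 0.073}, {"ty": -0.4, "tz": -0.375, "finger_gap": 0.073}]' | python3 -m handwheel && echo '[{"finger_gap": 0.073}, {"finger_gap": 0.073}, {"finger_gap": 0.073}, {"finger_gap": 0.073}]' | python3 -m handwheel
python3 - <<'E'
from geo import *
c=read_camera("scene")["color"];cv2.imwrite("pics/scene7.png",c);cv2.imwrite("pics/g7.png",cv2.resize(c[110:320,110:450],None,fx=2.3,fy=2.3,interpolation=cv2.INTER_CUBIC))
t=read_camera("top")["color"];cv2.imwrite("pics/top7.png",t);cv2.imwrite("pics/t7.png",cv2.resize(t[90:260,140:510],None,fx=2.1,fy=2.1,interpolation=cv2.INTER_CUBIC))
E
```

```text
time_s: 39.03
tool_pos: [0.6392, -0.0021, 0.0271]
tool_rot: [179.9, -0.0, 100.7]
force: [-0.1, -0.8, -1.1]
grip_width: 0.0595
grasp_force: 15.0
time_s: 39.45
tool_pos: [0.6392, -0.0021, 0.0269]
tool_rot: [180.0, -0.0, 100.7]
force: [-0.1, 0.4, -0.4]
grip_width: 0.0714
grasp_force: 0.0
time_s: 40.12
tool_pos: [0.4881, -0.0315, 0.1763]
tool_rot: [-179.7, 0.0, 100.5]
force: [-2.0, 0.2, 2.1]
grip_width: 0.0729
grasp_force: 0.0
time_s: 40.45
tool_pos: [0.4921, -0.0295, 0.1781]
tool_rot: [-180.0, 0.1, 100.6]
force: [0.9, -0.6, -0.2]
grip_width: 0.0729
grasp_force: 0.0
```

View pics/g7.png

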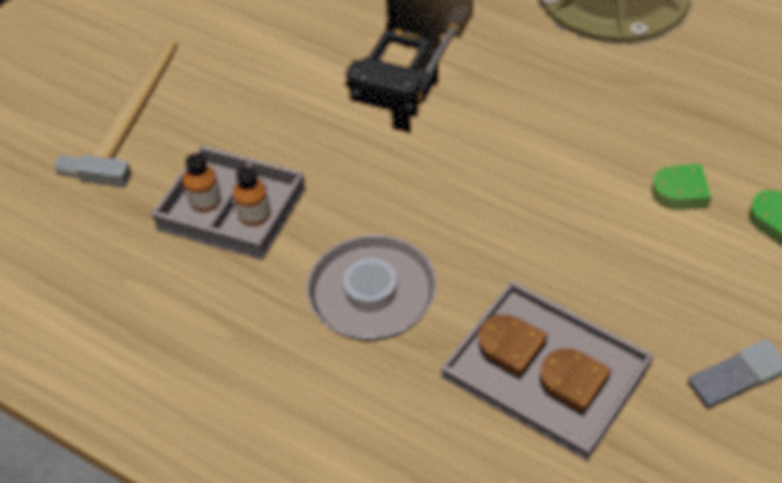

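View pics/t7.png

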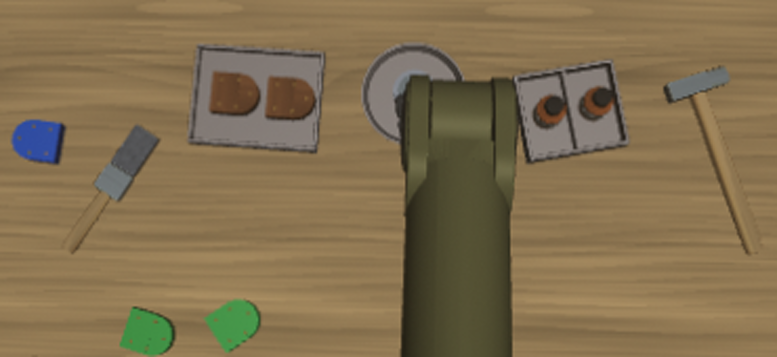

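The final pictures show both heels flat at (512,343) and (576,378), the bottles upright one per bay at (203,185) and (250,195), and the tin lid up in the dish at (370,282). Hammer and brush lie where they were, and the gripper is clear of everything. Handing in.

```bash
python3 -c "
from cell import env
print(env.sign_off())"
```

```text
the job is handed in; nothing more can be done
None
```

The job is handed in at about 40 s robot time: both heels lie flat in the plain tray, one bottle stands in each bay, and the tin sits lid up in the dish; the second heel first landed on the tray wall, so I regripped it and set it flat before the bottles.

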